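# Clear the fish-cake catch tray and sort out the broken ones

### The arm

A 7-joint arm with a two-finger parallel gripper is mounted at the origin on the work surface. World frame = base frame: x ahead of the robot, y to its left, z up, the work surface at z = 0. Lengths are in m, angles in rad, forces in N, time in s.
With the tool pointing down it reaches from about 0.4 to 0.85 m from the base axis. Payload 10.4 kg.
Tool frame: the origin (TCP) lies midway between the tips of the shut fingers; the grasp point (between the pads) lies 19 mm behind it (manip.tcp_to_grasp is the distance from the TCP to the grasp point, in m); x points along the fingers, y is the direction in which the jaws open and shut, and the axes are right-handed (so a half turn about x gives the same grasp; the last joint's range is limited). The gripper opens to 85 mm and grips with 20 to 120 N. Pads are 22 mm wide; open, the fingers measure 114 mm over their backs; the gripper's body (76 mm by 85 mm) begins 54 mm behind the grasp point. The pads swing forward as they close: fully open they stand 13 mm farther back than shut.
Start: joints at [1.223, 0.332, -0.065, 1.46, 0.022, 1.35, -0.088], TCP at [0.199, -0.592, 0.231] pointing down, gripper open.
Joint ranges: [-2.6, 2.6], [-0.5, 2.12], [-1.47, 1.34], [0.16, 2.42], [-1.27, 4.41], [0.06, 2.06], [-2.6, 2.6]. Speed limits (rad/s): [2.22, 2.22, 2.79, 2.79, 3.14, 3.14, 3.14].

### API

Orientations are given as a unit quaternion [x, y, z, w].
In Python, from workcell import monitor, viewer, manip gives the robot as it stands. The module is installed in compiled form; this text tells all that it offers.
- The arm moves only by the tool send_rows, never from a script. Its arguments are lists of equal length, an entry for each row: "grip": the closure in counts, from 0 (fully open) to 255 (shut); "offset": the shift along the tool's x, y, z in mm, a list of three; "twist": the turn about the tool's x in degrees. In form: {"grip": [grip, ...], "offset": [[tx, ty, tz], ...], "twist": [twist, ...]}. A call has exactly 5 rows; each row is the pose to reach, as a shift and turn from the pose commanded when the call began, along the tool's axes at that moment; what a row does not reach only later rows make up. A row lasts 1/12 s, in which the tool goes at most 41.7 mm and 7.16 degrees, less where a joint would pass 70% of its speed; a pose out of reach is approached as far as the arm can. A call with a gripper value outside its range is refused whole. The fingers move at their own pace and stop on an object; "newtons" is the grip in N (left out, the last holds). Time passes only in rows, so rows that repeat a pose let the fingers close, or fill a call up. It gives the time, the measured TCP pose, the force and the opening at its end, in the units of the state.
- monitor.get_obs(): the state, without advancing time (a new reading comes with each control period).
- viewer.camera(name): name is "side" or "top"; returns (picture, depth): 384x512x3 uint8, blue, green, red; 384x512 float32, m along the optical axis (not along the pixel's ray), 0 where there is no reading.
- viewer.camera_model(name): a dict with "camera_matrix" (3x3 intrinsics, pixels), "distortion" ([k1, k2, p1, p2, k3] as OpenCV has them; the pictures are not rectified), "R" (3x3) and "t" (3): a world point X has camera coordinates R X + t. Camera axes: x right, y down, z forward; pixel columns grow to the right and rows downward; lengths in m; the calibration is good to about 2 mm. A picture is of the moment at which its call begins. camera_model takes no time and is no camera call.
- manip.hand_in(): hands the job in, once; it reports no verdict.
Trained networks look in the newest picture that a camera, given by its name, has taken for a name from the list of things; names that differ only in an ending like _2 or _b are one class to them, and where a whole thing is asked for, a point or a joint stands for the part that bears it (a point fixed in the world has none). Each returns a list of dicts, best first, with "score" (0 to 1); they miss things now and then, are a little off and sometimes report something else, mostly with a low value. They report only what shows in the picture. A call takes as long as a camera call.
- viewer.recognise(target, camera): "box" ([left, top, width, height] in pixels, round what is visible of it).
- viewer.regions_of(target, camera): "region" (384x512 bool, what is visible of it) and "box" ([left, top, width, height] in pixels, round what is visible of it).
- viewer.spot_point(target, camera): "position" ([column, row] in pixels: a listed point, or the origin of a listed thing).
The state is a dict: "clock": time; "joint_pos": joint angles; "joint_velocities": joint speeds; "tau": joint torques, N m; "position": TCP position; "ee_rot": TCP orientation; "ft_force": force on the tool from outside, world axes, zero at the start; "torque": the same for the moment, N m; "grip_width": opening from 0.0 (shut) to 1.0 (fully open).
Only numpy, scipy, OpenCV 4.12 (cv2) and the standard library are available. Lean on these libraries where they do the work, as an engineer would, in place of code of your own. Each camera call takes 0.05 s, during which the arm holds its last target.

### The job

Push the stop lever fully over, away from you, to stop the line, then clear the catch tray: drop every cake that has lost its tail into the steel reject bin, and lay every whole fish cake flat on the wooden serving tray, spread in one layer with clear gaps so that none touches another. When all are sorted pull the lever fully back to its first side so the line runs again; touch the cakes only while the line is stopped, and leave the other things on the counter where they are.

Things in the scene. Friction and masses are not known exactly. Their poses are not given: they have to be found in the camera images.
- whole1: whole fish-shaped cake 1, golden brown, 65 mm long, 38 mm wide, 22 mm thick, with a forked tail; origin at mid-length on its underside, x to the nose, z up through the thickness; the blunt oval body reaches from x = -20 to +32 mm (parallel sides 38 mm apart near x = +6 mm), the tail from -20 to -33 mm. May be absent
- whole2: whole fish-shaped cake 2, golden brown, 65 mm long, 38 mm wide, 22 mm thick, with a forked tail; origin at mid-length on its underside, x to the nose, z up through the thickness; the blunt oval body reaches from x = -20 to +32 mm (parallel sides 38 mm apart near x = +6 mm), the tail from -20 to -33 mm. May be absent
- whole3: whole fish-shaped cake 3, golden brown, 65 mm long, 38 mm wide, 22 mm thick, with a forked tail; origin at mid-length on its underside, x to the nose, z up through the thickness; the blunt oval body reaches from x = -20 to +32 mm (parallel sides 38 mm apart near x = +6 mm), the tail from -20 to -33 mm. May be absent
- whole4: whole fish-shaped cake 4, golden brown, 65 mm long, 38 mm wide, 22 mm thick, with a forked tail; origin at mid-length on its underside, x to the nose, z up through the thickness; the blunt oval body reaches from x = -20 to +32 mm (parallel sides 38 mm apart near x = +6 mm), the tail from -20 to -33 mm. May be absent
- whole5: whole fish-shaped cake 5, golden brown, 65 mm long, 38 mm wide, 22 mm thick, with a forked tail; origin at mid-length on its underside, x to the nose, z up through the thickness; the blunt oval body reaches from x = -20 to +32 mm (parallel sides 38 mm apart near x = +6 mm), the tail from -20 to -33 mm. May be absent
- whole6: whole fish-shaped cake 6, golden brown, 65 mm long, 38 mm wide, 22 mm thick, with a forked tail; origin at mid-length on its underside, x to the nose, z up through the thickness; the blunt oval body reaches from x = -20 to +32 mm (parallel sides 38 mm apart near x = +6 mm), the tail from -20 to -33 mm. May be absent
- broken1: broken cake 1: same dough and body, but the tail has broken off, leaving a blunt oval 52 mm long, 38 mm wide, 22 mm thick; origin at the middle of its underside, x to the nose, z up through the thickness. May be absent
- broken2: broken cake 2: same dough and body, but the tail has broken off, leaving a blunt oval 52 mm long, 38 mm wide, 22 mm thick; origin at the middle of its underside, x to the nose, z up through the thickness. May be absent
- broken3: broken cake 3: same dough and body, but the tail has broken off, leaving a blunt oval 52 mm long, 38 mm wide, 22 mm thick; origin at the middle of its underside, x to the nose, z up through the thickness. May be absent
- tray_in (a point): middle of the inner floor of the steel catch tray (fixed): outside 230 mm along its x by 260 mm along its y, rim 14 mm above the table, walls 4 mm, floor 4 mm above the table; a steel chute 170 mm wide rises behind its far (+x) rim from 22 to 80 mm height, starting 129 mm from the middle. The cakes start here
- board_in (a point): middle of the inner floor of the wooden serving tray (fixed): same size as the catch tray, outside 230 mm (x) by 260 mm (y), rim 14 mm above the table, walls 4 mm, floor 4 mm above the table, no chute
- bin_in (a point): middle of the inner floor of the dark steel reject bin (fixed): 110 x 110 mm outside, 60 mm tall, walls and floor 3 mm, open top
- lever (a joint): angle of the black stop lever on its grey block: 0 = leaning to its -x side (line running), 1.0 rad = leaning to its +x side (line stopped); it stays where it is left
- lever_tip (a point): middle of the 26 mm ball at the tip of the stop lever, 80 mm from its pivot, which is 22 mm above the table on a block 70 mm (x) by 50 mm (y) by 25 mm; the lever leans 0.5 rad either side of upright, so the ball moves 77 mm along the block's x (roughly away from the robot) to stop, at 92 to 102 mm height; the point's y is the hinge axis, its x is the block's x turned down by the joint angle
- cups: clear cup, 68 mm wide, 85 mm tall; leave alone
- oilbrush: brush lying on the table; leave alone
- tongs: serving tongs, 200 mm long, lying on the table; leave alone
- syrup: bottle, 140 mm tall; leave alone
- jam: jar, 80 mm tall; leave alone
- sticks: white pot of wooden sticks, 60 mm wide, 160 mm tall with the sticks; leave alone

How it is judged:
By the outcome, as a careful person would: the job done as asked, in the order asked, and still so for the second after the job is handed in, with the robot touching nothing.
Of whole1, whole2, whole3, whole4, whole5, whole6 only 4 to 6 are there at a start; the rules pass over those that are not, and their reading is None.
Of broken1, broken2, broken3 only 2 to 3 are there at a start; the rules pass over those that are not, and their reading is None.
At some moment in a run one of whole1, whole2, whole3, whole4, whole5, whole6, broken1, broken2, broken3 may be knocked a few centimetres aside while the robot is not near it.
It also fails if it takes over 210 s, if anything falls off the work surface, if the arm or the gripper's body presses on something with over 40 N, if the wrist force passes 120 N, or if a joint passes its speed limit or range.

## Working session

There is one attempt and no reset: what is moved stays moved. The work goes in short steps, Python scripts to look and compute and a tool call to move; the robot and the scene stay as the last step left them, time stands still between calls to the robot, and variables do not carry over. Pictures are saved under pics/ and viewed, and the job is handed in when it is done.

Besides the shell and the picture viewer there is one more tool, called after "Request:" in YAML: its name, and indented under it one key for each argument. send_rows: Moves the arm, as the interface text tells. Its arguments: {"type":"object","properties":{"grip":{"type":"array","items":{"type":"number"}},"offset":{"type":"array","items":{"type":"array","items":{"type":"number"}}},"twist":{"type":"array","items":{"type":"number"}},"newtons":{"type":"number"}},"required":["grip","offset","twist"]}

```bash
mkdir -p pics; ls
cat > h.py <<'E'
import numpy as np, cv2
from workcell import monitor, viewer, manip
from scipy.spatial.transform import Rotation as Rot
def snap(cam,fn=None):
    p,d=viewer.camera(cam)
    if fn: cv2.imwrite('pics/'+fn,p)
    return p,d
def ray(cam,uv):
    m=viewer.camera_model(cam); K=np.array(m['camera_matrix'],float);D=np.array(m['distortion'],float);R=np.array(m['R']);t=np.array(m['t'])
    n=cv2.undistortPoints(np.array(uv,float).reshape(-1,1,2),K,D).reshape(-1,2)
    d=np.c_[n,np.ones(len(n))]@R
    return -R.T@t,d
def onz(cam,uv,z):
    o,d=ray(cam,uv); s=(z-o[2])/d[:,2]; return o+d*s[:,None]
def dep(cam,uv,depth):
    m=viewer.camera_model(cam);o,d=ray(cam,uv)
    return o+d*np.asarray(depth)[:,None]
def proj(cam,X):
    m=viewer.camera_model(cam)
    R=np.array(m['R']);t=np.array(m['t'],float)
    return cv2.projectPoints(np.array(X,float).reshape(-1,1,3),cv2.Rodrigues(R)[0],t,np.array(m['camera_matrix'],float),np.array(m['distortion'],float))[0].reshape(-1,2)
E
python3 - <<'E'
from h import *
o=monitor.get_obs(); print(o)
for c in('side','top'):
    snap(c,c+'0.png'); m=viewer.camera_model(c); print(c,m)
print(manip.tcp_to_grasp)
E
```

```text
pics
{'clock': 0.0, 'joint_pos': array([ 1.2233955 ,  0.33282608, -0.06468842,  1.4609728 ,  0.02159061,
        1.34991328, -0.08849334]), 'joint_velocities': array([-5.79056966e-05, -9.15939415e-04, -1.44810102e-03,  4.32849442e-04,
        3.60762290e-04, -5.72630266e-04, -6.86373869e-04]), 'tau': array([ 4.37773897e-04, -6.25430131e+01,  4.95692866e-02, -3.91593897e+01,
        1.63398444e-02,  9.91256878e-03, -4.41812756e-05]), 'position': array([ 0.19931447, -0.5919519 ,  0.23052947]), 'ee_rot': array([-0.69769805, -0.11482849,  0.6979052 , -0.11384278]), 'ft_force': array([-0.94252152, -0.63697303,  0.09989558]), 'torque': array([-0.01023995,  0.03542724,  0.08123817]), 'grip_width': 0.9970847135318749}
side {'camera_matrix': array([[374.95328143,   0.        , 253.1762402 ],
       [  0.        , 374.95328143, 192.3015134 ],
       [  0.        ,   0.        ,   1.        ]]), 'distortion': array([-0.02506918,  0.        ,  0.        ,  0.        ,  0.        ]), 'R': array([[-0.99890082, -0.04684995,  0.00149569],
       [-0.02375698,  0.47850652, -0.87776257],
       [ 0.04040743, -0.87683328, -0.47909356]]), 't': array([0.53210319, 0.0976369 , 1.21477962])}
top {'camera_matrix': array([[456.11220021,   0.        , 256.34078936],
       [  0.        , 456.11220021, 192.71029793],
       [  0.        ,   0.        ,   1.        ]]), 'distortion': array([-0.01784345,  0.        ,  0.        ,  0.        ,  0.        ]), 'R': array([[-0.02881914, -0.99955067, -0.00824121],
       [-0.99583487,  0.02942352, -0.08629694],
       [ 0.08650065,  0.00571988, -0.99623537]]), 't': array([0.02082868, 0.55635758, 1.61203145])}
0.0187
```

View pics/top0.png

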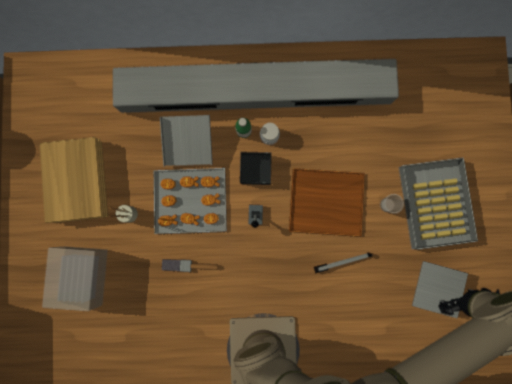

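View pics/side0.png

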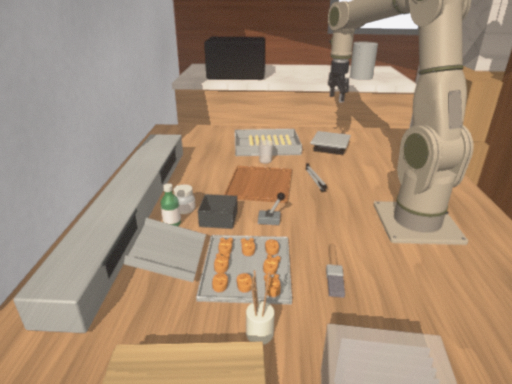

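Run:
```python
from h import *
p,d=snap('top'); q,e=snap('side')
c=cv2.resize(p[160:240,148:236],None,fx=8,fy=8,interpolation=cv2.INTER_CUBIC); cv2.imwrite('pics/t1.png',c[:600])
c=cv2.resize(q[225:310,190:300],None,fx=7,fy=7,interpolation=cv2.INTER_CUBIC); cv2.imwrite('pics/s1.png',c)
for cam in('top','side'):
  for n in ['whole1','broken1','lever_tip','lever','tray_in','board_in','bin_in','sticks','cups']:
    r=viewer.spot_point(n,cam)
    for a in r[:12]:
        u=a['position']; z=0.004
        if 'lever' in n: z=0.095
        if 'whole' in n or 'bro' in n: z=.02
        print(cam,n,round(a['score'],2),np.round(u,1),np.round(onz(cam,[u],z)[0],3))
```

```text
top whole1 0.69 [188.3 177.9] [0.618 0.249 0.02 ]
top whole1 0.66 [208.9 181.5] [0.603 0.175 0.02 ]
top whole1 0.63 [167.7 219.9] [0.469 0.325 0.02 ]
top whole1 0.59 [209.4 198.5] [0.541 0.174 0.02 ]
top whole1 0.45 [189.3 217.8] [0.474 0.247 0.02 ]
top broken1 0.71 [209.6 218.2] [0.47  0.175 0.02 ]
top broken1 0.58 [169.8 203.3] [0.528 0.317 0.02 ]
top broken1 0.56 [170.5 186.6] [0.588 0.314 0.02 ]
top lever_tip 0.5 [253.1 222.8] [0.448 0.018 0.095]Traceback (most recent call last):
  File "<stdin>", line 7, in <module>
ValueError: it knows: bin_in, board_in, broken, cups, jam, lever_tip, oilbrush, sticks, syrup, tongs, tray_in, whole
```

```bash
ls pics
```

```text
s1.png
side0.png
t1.png
top0.png
```

View pics/t1.png

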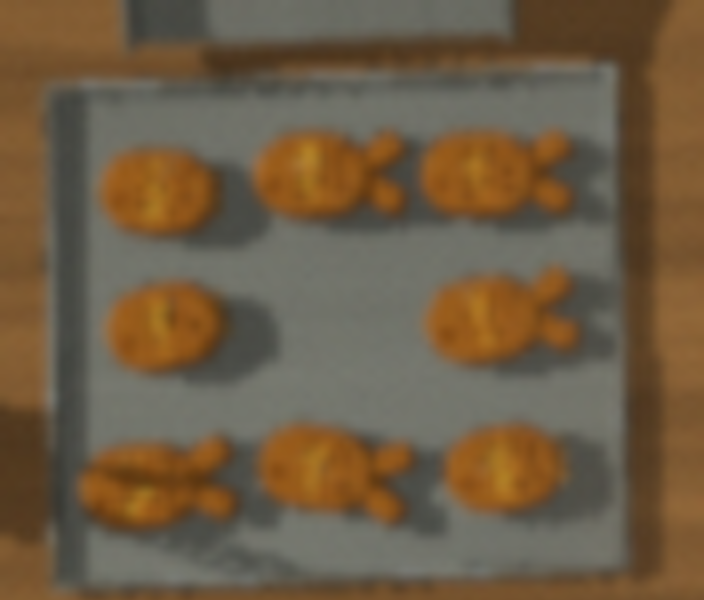

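View pics/s1.png

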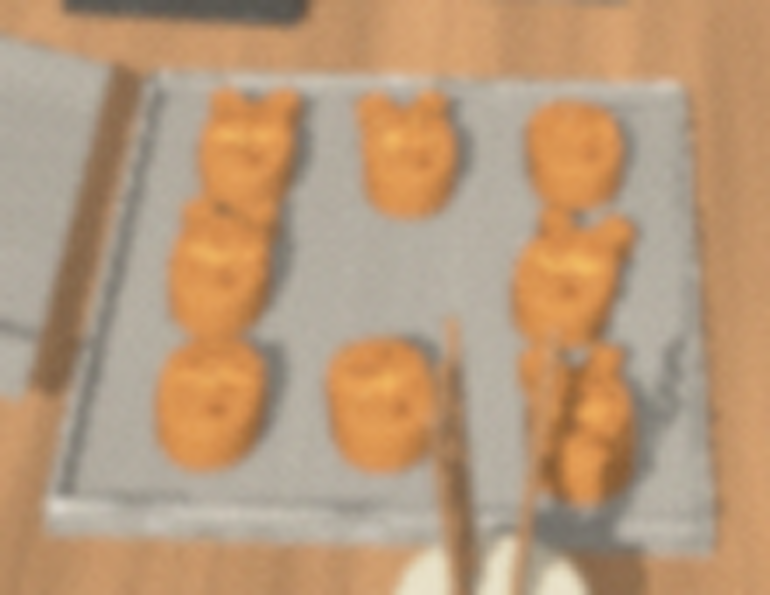

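```bash
cat >> h.py <<'E'
def cakes(p,minA=40,verbose=True):
    hsv=cv2.cvtColor(p,cv2.COLOR_BGR2HSV)
    lab=cv2.cvtColor(p,cv2.COLOR_BGR2LAB).astype(int)
    f=4
    P=cv2.resize(p,None,fx=f,fy=f,interpolation=cv2.INTER_CUBIC)
    h=cv2.cvtColor(P,cv2.COLOR_BGR2HSV)
    return P,h
def tool():
    o=monitor.get_obs(); R=Rot.from_quat(o['ee_rot']).as_matrix()
    return np.array(o['position']),R,o
E
python3 - <<'E'
from h import *
p,d=snap('top'); q,e=snap('side')
for cam in('side','top'):
  for n in ['whole1','broken1','lever_tip','tray_in','board_in','bin_in','sticks','cups']:
    if cam=='top' and ('who' in n or 'bro' in n): continue
    r=viewer.spot_point(n,cam)
    for a in r[:8]:
        u=a['position']; z=0.004
        if 'lever' in n: z=0.092
        print(cam,n,round(a['score'],2),np.round(u,1),np.round(onz(cam,[u],z)[0],3))
print(tool()[1])
# heights map around top
vv,uu=np.mgrid[150:245,140:375]
X=dep('top',np.c_[uu.ravel(),vv.ravel()],d[150:245,140:375].ravel()).reshape(vv.shape+(3,))
Z=X[...,2]
im=np.clip((Z+.02)*1500,0,255).astype(np.uint8)
cv2.imwrite('pics/z.png',cv2.resize(im,None,fx=3.4,fy=3.4,interpolation=cv2.INTER_NEAREST))
hsv=cv2.cvtColor(p,cv2.COLOR_BGR2HSV)
for (u,v) in [(168,184),(200,220),(300,200),(188,178),(188,190)]: print(u,v,hsv[v,u],Z[v-150,u-140])
# lever high points
m=(X[...,2]>.07)&(abs(X[...,1])<.08)
print(np.round(X[m],3))
E
```

```text
side whole1 0.76 [271.8 267.5] [0.471 0.251 0.004]
side whole1 0.66 [220.6 265.5] [0.61  0.25  0.004]
side whole1 0.63 [273.1 288.5] [0.467 0.332 0.004]
side whole1 0.5 [224.4 249.9] [0.607 0.18  0.004]
side whole1 0.45 [216.5 217.8] [0.653 0.011 0.004]
side broken1 0.64 [334.8 273.1] [0.304 0.266 0.004]
side broken1 0.6 [272.3 250.6] [0.469 0.177 0.004]
side broken1 0.59 [219.  285.4] [0.604 0.327 0.004]
side broken1 0.47 [242.3 285.4] [0.545 0.324 0.004]
side lever_tip 0.42 [281.1 196.6] [0.444 0.015 0.092]
side tray_in 0.93 [249.  265.9] [0.532 0.247 0.004]
side board_in 0.62 [259.1 181.9] [ 0.522 -0.255  0.004]
side bin_in 0.97 [218.6 216.1] [ 0.647 -0.     0.004]
side sticks 0.82 [258.  331.5] [0.5   0.468 0.004]
side cups 0.66 [267.9 162. ] [ 0.49  -0.447  0.004]
side cups 0.15 [220.4 286.4] [0.6   0.331 0.004]
top lever_tip 0.45 [252.6 222.2] [0.45  0.02  0.092]
top tray_in 0.69 [187.4 202.3] [0.531 0.256 0.004]
top tray_in 0.57 [343.2 260.1] [ 0.307 -0.299  0.004]
top board_in 0.61 [324.4 205.2] [ 0.506 -0.24   0.004]
top board_in 0.56 [252.2 224.1] [0.445 0.023 0.004]
top bi
[... 4860 characters left out ...]
-03  1.654e+00]
 [ 4.330e-01  1.500e-02  1.000e-01]
 [ 4.330e-01  1.200e-02  9.800e-02]
 [ 4.330e-01  9.000e-03  9.200e-02]
 [ 4.150e-01 -5.000e-03  1.654e+00]
 [ 4.150e-01 -5.000e-03  1.654e+00]
 [ 4.150e-01 -5.000e-03  1.654e+00]
 [ 4.150e-01 -5.000e-03  1.654e+00]
 [ 4.150e-01 -5.000e-03  1.654e+00]
 [ 4.150e-01 -5.000e-03  1.654e+00]
 [ 4.150e-01 -5.000e-03  1.654e+00]
 [ 4.150e-01 -5.000e-03  1.654e+00]
 [ 4.150e-01 -5.000e-03  1.654e+00]
 [ 4.150e-01 -5.000e-03  1.654e+00]
 [ 4.150e-01 -5.000e-03  1.654e+00]
 [ 4.150e-01 -5.000e-03  1.654e+00]
 [ 4.150e-01 -5.000e-03  1.654e+00]
 [ 4.150e-01 -5.000e-03  1.654e+00]
 [ 4.150e-01 -5.000e-03  1.654e+00]
 [ 4.150e-01 -5.000e-03  1.654e+00]]
```

View pics/z.png

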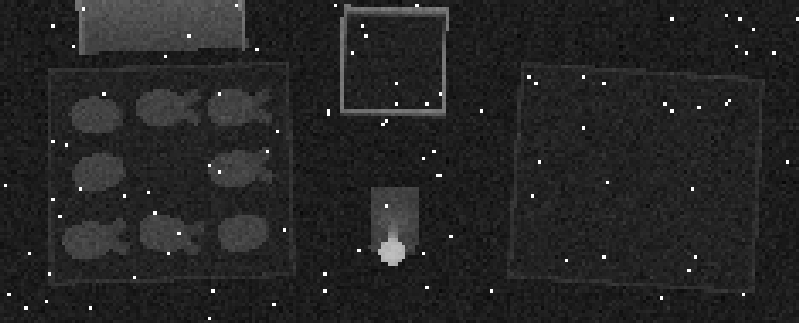

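```bash
cat >> h.py <<'E'
def analyse(p,d,x0=140,x1=375,y0=150,y1=245,verbose=True):
    d=cv2.medianBlur(d,3)
    vv,uu=np.mgrid[y0:y1,x0:x1]
    X=dep('top',np.c_[uu.ravel(),vv.ravel()],d[y0:y1,x0:x1].ravel()).reshape(vv.shape+(3,))
    hsv=cv2.cvtColor(p,cv2.COLOR_BGR2HSV)[y0:y1,x0:x1]
    m=((hsv[...,0]<28)&(hsv[...,1]>140)&(X[...,2]>.0135)&(X[...,2]<.12)).astype(np.uint8)
    n,l,s,c=cv2.connectedComponentsWithStats(m)
    out=[]
    for i in range(1,n):
        if s[i,4]<30: continue
        mm=l==i
        uv=np.c_[uu[mm],vv[mm]].astype(float)
        zt=np.median(X[mm][:,2])
        W=onz('top',uv,zt-.004)[:,:2]
        c0=W.mean(0); ev,V=np.linalg.eigh(np.cov(W.T)); a=V[:,1]
        t=(W-c0)@a; s_=(W-c0)@V[:,0]
        if ((t**3).mean())>0: a=-a; t=-t   # long thin tail side is negative -> nose +
        L=np.ptp(t)+.003; w=np.ptp(s_)+.003
        # body centre = nose - 26 mm
        nose=np.percentile(t,99)+.0015
        out.append(dict(c=c0,yaw=np.degrees(np.arctan2(a[1],a[0])),L=L,w=w,z=zt,n=int(mm.sum()),body=c0+a*(nose-.026),uv=uv.mean(0)))
        o=out[-1]
        if verbose: print('px',np.round(o['uv']),'c',np.round(o['c']*1e3),'body',np.round(o['body']*1e3),'yaw %.0f L %.0f w %.0f z %.0f n %d'%(o['yaw'],L*1e3,w*1e3,zt*1e3,o['n']))
    return out
E
python3 - <<'E'
from h import *
p,d=snap('top'); out=analyse(p,d)
vv,uu=np.mgrid[150:245,140:375]
X=dep('top',np.c_[uu.ravel(),vv.ravel()],d[150:245,140:375].ravel()).reshape(vv.shape+(3,))
Z=X[...,2]
# bin rim
m=(Z>.045)&(Z<.075)&(abs(X[...,1])<.09)&(X[...,0]>.57)
r=cv2.minAreaRect((X[m][:,:2]*1e3).astype(np.float32)); print('bin',r)
# board: colour edge - red-brown
hsv=cv2.cvtColor(p,cv2.COLOR_BGR2HSV)
bm=((Z>.0095)&(Z<.022)&(X[...,1]<-.08)&(X[...,1]>-.42)).astype(np.uint8)
n,l,s,c=cv2.connectedComponentsWithStats(cv2.morphologyEx(bm,cv2.MORPH_CLOSE,np.ones((3,3))))
i=1+np.argmax(s[1:,4]); print(s[i]); r=cv2.minAreaRect((X[l==i][:,:2]*1e3).astype(np.float32)); print('board',r, cv2.boxPoints(r))
bm=((Z>.0085)&(Z<.022)&(X[...,1]>.08)&(X[...,1]<.42)&(X[...,0]<.65)).astype(np.uint8)
n,l,s,c=cv2.connectedComponentsWithStats(cv2.morphologyEx(bm,cv2.MORPH_CLOSE,np.ones((3,3))))
i=1+np.argmax(s[1:,4]); r=cv2.minAreaRect((X[l==i][:,:2]*1e3).astype(np.float32)); print('tray',r,cv2.boxPoints(r))
m=(Z>.014)&(Z<.035)&(abs(X[...,1])<.05)&(X[...,0]<.56)&(X[...,0]>.42)
print('block',cv2.minAreaRect((X[m][:,:2]*1e3).astype(np.float32)))
E
```

```text
px [188. 181.] c [605. 249.] body [605. 255.] yaw 90 L 68 w 37 z 24 n 148
px [209. 181.] c [604. 174.] body [604. 179.] yaw 90 L 65 w 37 z 24 n 148
px [167. 184.] c [600. 325.] body [600. 324.] yaw 82 L 52 w 38 z 24 n 120
px [210. 199.] c [538. 172.] body [538. 177.] yaw 96 L 67 w 38 z 23 n 148
px [168. 200.] c [538. 322.] body [539. 320.] yaw 95 L 51 w 37 z 25 n 119
px [189. 219.] c [471. 248.] body [473. 254.] yaw 77 L 69 w 37 z 23 n 152
px [211. 218.] c [470. 171.] body [470. 170.] yaw 96 L 54 w 39 z 25 n 121
px [167. 220.] c [468. 329.] body [467. 335.] yaw 95 L 69 w 38 z 23 n 154
bin ((645.5455932617188, 5.8776702880859375), (109.86209106445312, 110.9505844116211), 86.5595703125)
[163  21  62  68 248]
board ((518.319091796875, -196.91754150390625), (364.0808410644531, 240.12713623046875), 84.81481170654297) [[ 382.29492   -367.36224  ]
 [ 621.43945   -389.06378  ]
 [ 654.34326    -26.47284  ]
 [ 415.19873     -4.7713013]]
tray ((467.02020263671875, 182.2298126220703), (267.81982421875, 280.8773498535156), 28.147737503051758) [[282.6958    242.88783  ]
 [415.19873    -4.7713203]
 [651.3446    121.57179  ]
 [518.8417    369.23096  ]]
block ((479.9847106933594, 10.077190399169922), (49.75608444213867, 67.98394012451172), 84.9858627319336)
```

Request:
send_rows:
  grip: [255,255,255,255,255]
  offset:
    - [0,0,0]
    - [0,0,0]
    - [0,-40,0]
    - [0,-80,0]
    - [0,-120,0]
  twist: [-7,-14,-21,-28,-35]

```text
clock: 1.62
position: [0.1607, -0.4772, 0.2304]
ee_rot: [0.63, 0.321, -0.63, 0.32]
ft_force: [1.0, 0.7, 0.5]
grip_width: 0.296
```

```bash
cat > go.py <<'E'
import sys
from h import *
# usage go.py x y z(mm) jawdir_deg
x,y,z,j=map(float,sys.argv[1:5])
P,R,o=tool()
off=R.T@(np.array([x,y,z])/1e3-P)*1e3
cur=np.degrees(np.arctan2(R[1,1],R[0,1]))
# twist +about down => yaw decreases
tw=(cur-j+90)%180-90
print('off',np.round(off,1),'twist %.1f'%tw,'pos',np.round(P*1e3,1),'jaw %.1f'%cur,'t %.1f'%o['clock'],'F',np.round(o['ft_force'],1))
E
python3 go.py 395 17 200 0
python3 - <<'E'
from h import *
pts=np.array([(521,63),(763,78),(752,292),(508,277)])/3.4+[140,150]
W=onz('top',pts,.014)[:,:2]*1e3;print(W,W.mean(0))
pts=np.array([(48,69),(289,64),(295,276),(50,284)])/3.4+[140,150]
W=onz('top',pts,.014)[:,:2]*1e3;print(W,W.mean(0))
E
```

```text
off [  30.8 -101.3 -537.4] twist -36.0 pos [ 160.7 -477.2  230.4] jaw -36.0 t 1.6 F [1.  0.7 0.5]
[[ 641.59069589 -131.5541352 ]
 [ 617.85263147 -388.45892471]
 [ 391.577248   -365.76843396]
 [ 414.81655054 -109.74425906]] [ 516.45928147 -248.88143823]
[[650.34101626 373.7356316 ]
 [647.92944315 115.81332749]
 [422.34357244 114.65210003]
 [421.28094837 373.81234402]] [535.47374506 244.50335078]
```

```bash
python3 go.py 400 -340 210 0
```

```text
off [  20.5  112.8 -251.7] twist -36.0 pos [ 160.7 -477.2  230.4] jaw -36.0 t 1.6 F [1.  0.7 0.5]
```

Request:
send_rows:
  grip: [255,255,255,255,255]
  offset:
    - [4,15,-34]
    - [8,30,-68]
    - [12,45,-102]
    - [16,60,-136]
    - [20,75,-170]
  twist: [-7,-14,-21,-28,-36]

```text
clock: 2.03
position: [0.3237, -0.3852, 0.2116]
ee_rot: [-0.504, -0.496, 0.504, -0.496]
ft_force: [-0.2, -0.7, -0.7]
grip_width: 0.003
```

```bash
python3 go.py 395 17 200 0
```

```text
off [  11.2   64.9 -403.3] twist -0.9 pos [ 323.7 -385.2  211.6] jaw -0.9 t 2.0 F [-0.2 -0.7 -0.7]
```

Request:
send_rows:
  grip: [255,255,255,255,255]
  offset:
    - [2,15,-38]
    - [4,30,-76]
    - [6,45,-115]
    - [8,60,-154]
    - [11,65,-194]
  twist: [-0.9,-0.9,-0.9,-0.9,-0.9]

```text
clock: 2.45
position: [0.393, -0.1917, 0.2006]
ee_rot: [0.501, 0.498, -0.501, 0.499]
ft_force: [0.7, 0.5, 0.8]
grip_width: -0.002
```

Request:
send_rows:
  grip: [255,255,255,255,255]
  offset:
    - [0,0,-41]
    - [0,0,-82]
    - [0,0,-123]
    - [0,0,-164]
    - [0,0,-205]
  twist: [0,0,0,0,0]

```text
clock: 2.87
position: [0.3923, 0.0132, 0.2005]
ee_rot: [-0.501, -0.498, 0.502, -0.499]
ft_force: [1.3, 0.4, 1.1]
grip_width: 0.001
```

```bash
python3 go.py 395 15 85 0
```

```text
off [115.5   2.6  -2. ] twist -0.3 pos [392.3  13.2 200.5] jaw -0.3 t 2.9 F [1.3 0.4 1.1]
```

Request:
send_rows:
  grip: [255,255,255,255,255]
  offset:
    - [30,0,0]
    - [60,0,0]
    - [90,0,0]
    - [118,0,0]
    - [118,0,0]
  twist: [0,0,0,0,0]

```text
clock: 3.28
position: [0.3897, 0.0114, 0.0785]
ee_rot: [-0.5, -0.501, 0.503, -0.497]
ft_force: [-1.6, -0.4, -0.8]
grip_width: -0.002
```

Request:
send_rows:
  grip: [255,255,255,255,255]
  offset:
    - [0,15,0]
    - [0,30,1]
    - [0,45,2]
    - [0,60,3]
    - [0,75,4]
  twist: [0,0,0,0,0]

```text
clock: 3.7
position: [0.469, 0.0064, 0.084]
ee_rot: [0.502, 0.498, -0.502, 0.499]
ft_force: [-2.0, 0.5, 1.1]
grip_width: 0.001
```

Request:
send_rows:
  grip: [255,255,255,255,255]
  offset:
    - [0,6,0]
    - [0,12,0]
    - [0,18,1]
    - [0,24,2]
    - [0,30,2]
  twist: [0,0,0,0,0]

```text
clock: 4.12
position: [0.4947, 0.0044, 0.0819]
ee_rot: [-0.499, -0.5, 0.504, -0.497]
ft_force: [-36.9, -0.9, 28.3]
grip_width: -0.001
```

```bash
cat > lev.py <<'E'
from h import *
import sys
p,d=snap('top'); X=dep('top',np.mgrid[150:245,230:285][::-1].reshape(2,-1).T.astype(float),d[150:245,230:285].ravel())
q,e=snap('side')
c=cv2.resize(q[150:260,190:330],None,fx=5,fy=5,interpolation=cv2.INTER_CUBIC);cv2.imwrite('pics/'+sys.argv[1],c)
E
python3 lev.py l1.png; python3 go.py 500 10 85 0
```

```text
off [-3.2  6.  -5.5] twist -0.3 pos [494.    4.5  81.9] jaw -0.3 t 4.2 F [-22.2  -2.2  19.3]
```

View pics/l1.png

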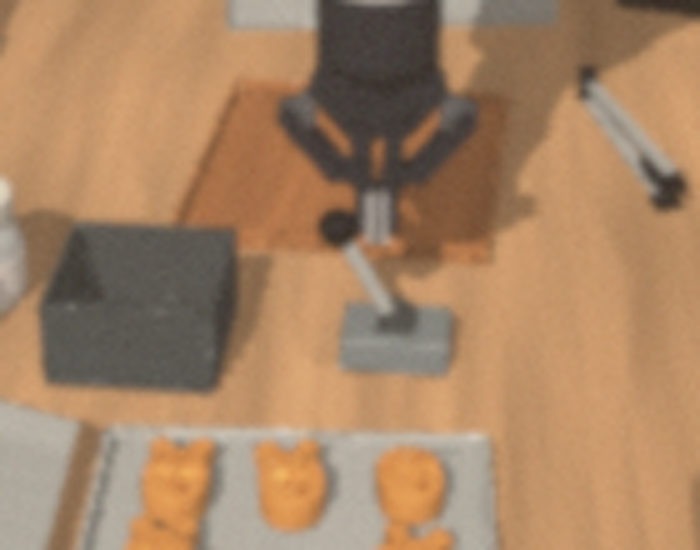

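Request:
send_rows:
  grip: [255,180,99,99,99]
  offset:
    - [0,-20,0]
    - [0,-40,0]
    - [-36,-45,-5]
    - [-70,-40,-25]
    - [-78,-30,-65]
  twist: [0,0,0,0,0]

```text
clock: 4.63
position: [0.4698, 0.0664, 0.1649]
ee_rot: [0.504, 0.495, -0.503, 0.499]
ft_force: [3.3, -0.2, 0.2]
grip_width: 0.564
```

```bash
python3 go.py 470 170 100 6; python3 -c "
from h import *
print(monitor.get_obs()['grip_width'])"
```

```text
off [  64.5   -1.4 -103.8] twist -6.7 pos [469.8  66.4 164.9] jaw -0.7 t 4.6 F [ 3.3 -0.2  0.2]
0.5643108302815161
```

Request:
send_rows:
  grip: [95,95,95,95,95]
  offset:
    - [5,0,-35]
    - [15,-1,-70]
    - [35,-1,-104]
    - [65,-1,-104]
    - [65,-1,-104]
  twist: [-6.7,-6.7,-6.7,-6.7,-6.7]

```text
clock: 5.05
position: [0.4648, 0.1746, 0.0914]
ee_rot: [0.469, 0.529, -0.472, 0.527]
ft_force: [-0.8, -2.1, -0.9]
grip_width: 0.623
```

```bash
python3 go.py 470 170 8 6; python3 lev.py l2.png
python3 - <<'E'
from h import *
print(monitor.get_obs()['grip_width'])
p,d=snap('top','t2.png'); analyse(p,d)
c=cv2.resize(p[150:245,148:268],None,fx=6,fy=6,interpolation=cv2.INTER_CUBIC); cv2.imwrite('pics/t2.png',c)
E
```

```text
off [83.4  5.1  5.2] twist 0.6 pos [464.8 174.6  91.4] jaw 6.6 t 5.0 F [-0.8 -2.1 -0.9]
0.6256601826611523
px [189. 181.] c [605. 248.] body [605. 254.] yaw 89 L 68 w 36 z 24 n 150
px [209. 181.] c [604. 174.] body [604. 178.] yaw 91 L 65 w 37 z 25 n 149
px [167. 184.] c [600. 324.] body [600. 324.] yaw 82 L 52 w 38 z 25 n 120
px [212. 199.] c [541. 164.] body [541. 165.] yaw -102 L 60 w 44 z 23 n 98
px [168. 200.] c [539. 322.] body [539. 321.] yaw 98 L 52 w 37 z 25 n 117
px [165. 221.] c [466. 336.] body [466. 336.] yaw 82 L 55 w 38 z 25 n 117
```

View pics/t2.png

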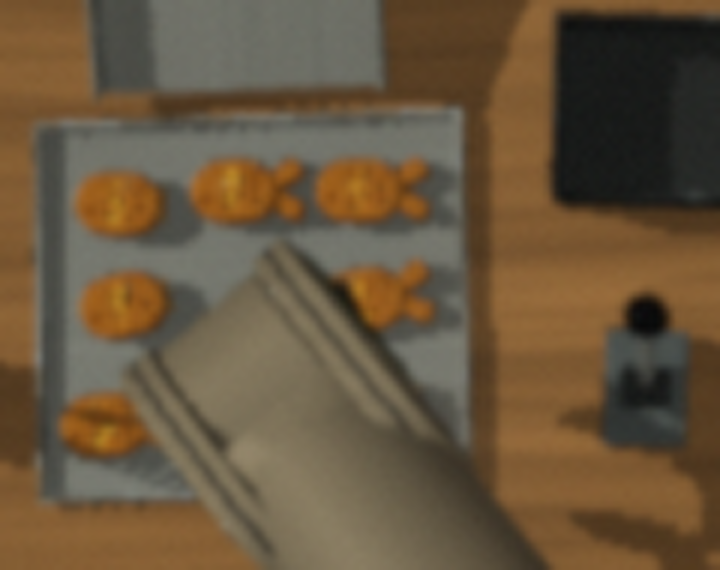

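View pics/l2.png

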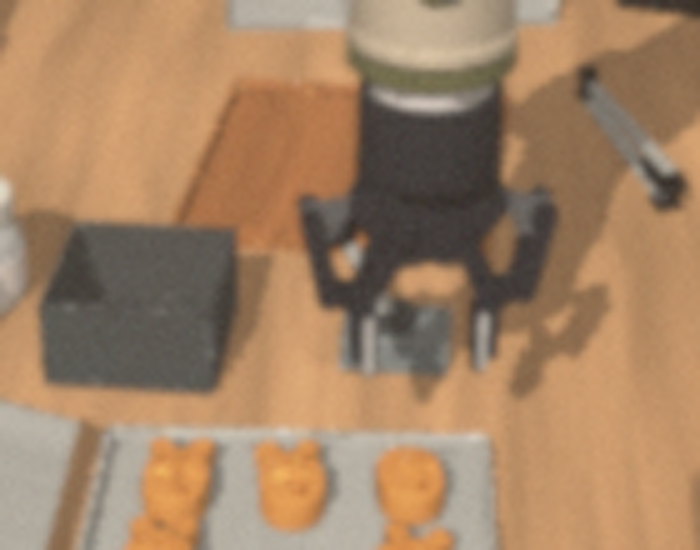

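```bash
python3 go.py 470 170 8 6
```

```text
off [88.1  1.5  3.2] twist 0.3 pos [468.1 173.   96.1] jaw 6.3 t 5.2 F [-0.3 -0.2  0.4]
```

Request:
send_rows:
  grip: [95,95,95,95,95]
  offset:
    - [30,1.5,3]
    - [60,1.5,3]
    - [78,1.5,3]
    - [88,1.5,3]
    - [88,1.5,3]
  twist: [0,0,0,0,0]

```text
clock: 5.62
position: [0.4695, 0.1696, 0.0069]
ee_rot: [0.472, 0.527, -0.472, 0.527]
ft_force: [-1.0, -0.6, -0.2]
grip_width: 0.631
```

Request:
send_rows:
  grip: [200,200,200,200,200]
  offset:
    - [0,0,0]
    - [0,0,0]
    - [0,0,0]
    - [0,0,0]
    - [0,0,0]
  twist: [0,0,0,0,0]
  newtons: 30

```text
clock: 6.03
position: [0.4708, 0.1709, 0.009]
ee_rot: [0.472, 0.526, -0.471, 0.528]
ft_force: [-0.9, -1.3, 9.2]
grip_width: 0.437
```

```bash
python3 go.py 645 6 165 6;python3 lev.py l3.png
```

```text
off [-155.4  155.4  183.2] twist 0.3 pos [470.8 170.9   9. ] jaw 6.3 t 6.0 F [-0.9 -1.3  9.2]
```

View pics/l3.png

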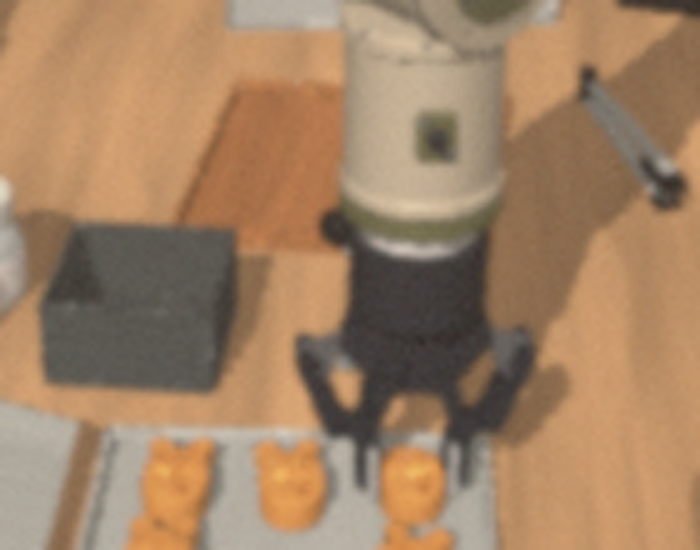

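Request:
send_rows:
  grip: [200,200,200,200,200]
  offset:
    - [-30,0,0]
    - [-65,5,5]
    - [-100,20,20]
    - [-130,42,45]
    - [-152,68,75]
  twist: [0,0,0,0,0]

```text
clock: 6.55
position: [0.542, 0.1086, 0.1603]
ee_rot: [0.472, 0.527, -0.47, 0.529]
ft_force: [1.1, 0.6, 0.2]
grip_width: 0.439
```

Request:
send_rows:
  grip: [200,200,200,200,200]
  offset:
    - [0,28,30]
    - [0,54,62]
    - [0,74,90]
    - [0,87,108]
    - [0,87,108]
  twist: [0,0,0,0,0]

```text
clock: 6.97
position: [0.6421, 0.0041, 0.156]
ee_rot: [0.473, 0.525, -0.473, 0.526]
ft_force: [0.1, 0.0, -0.6]
grip_width: 0.441
```

```bash
python3 go.py 650 20 75 6; python3 go.py 600 324 100 -8
```

```text
off [ 81.    9.4 -15.1] twist -0.0 pos [642.1   4.1 156. ] jaw 6.0 t 7.0 F [ 0.1  0.  -0.6]
off [  55.5   -8.7 -322.6] twist 14.0 pos [642.1   4.1 156. ] jaw 6.0 t 7.0 F [ 0.1  0.  -0.6]
```

Request:
send_rows:
  grip: [200,200,200,90,90]
  offset:
    - [35,-8,-2]
    - [70,-12,-3]
    - [82,-12,-3]
    - [82,-12,-3]
    - [82,-12,-3]
  twist: [0,0,0,0,0]

```text
clock: 7.38
position: [0.6277, 0.0119, 0.0752]
ee_rot: [0.472, 0.527, -0.471, 0.527]
ft_force: [-0.1, 0.3, 2.2]
grip_width: 0.647
```

Request:
send_rows:
  grip: [95,95,95,95,95]
  offset:
    - [0,0,0]
    - [-30,0,0]
    - [-65,0,-10]
    - [-85,0,-38]
    - [-85,0,-78]
  twist: [0,0,0,0,0]

```text
clock: 7.8
position: [0.6226, 0.0872, 0.1663]
ee_rot: [0.475, 0.523, -0.471, 0.528]
ft_force: [1.9, 0.7, -0.2]
grip_width: 0.624
```

```bash
python3 go.py 600 324 100 -8; python3 -c "
from h import *
p,d=snap('top'); cv2.imwrite('pics/t3.png',cv2.resize(p[110:245,148:380],None,fx=3.4,fy=3.4)); analyse(p,d)"
```

```text
off [  66.     1.6 -238. ] twist 14.0 pos [622.6  87.2 166.3] jaw 6.0 t 7.8 F [ 1.9  0.7 -0.2]
px [258. 172.] c [631.  -2.] body [637.   1.] yaw -153 L 40 w 24 z 23 n 48
px [188. 181.] c [605. 249.] body [605. 255.] yaw 90 L 68 w 37 z 23 n 149
px [208. 182.] c [603. 178.] body [603. 179.] yaw 78 L 64 w 40 z 24 n 126
px [167. 184.] c [600. 325.] body [600. 324.] yaw 82 L 52 w 38 z 24 n 120
px [210. 199.] c [538. 172.] body [538. 177.] yaw 96 L 67 w 37 z 24 n 147
px [168. 200.] c [539. 322.] body [539. 321.] yaw 98 L 52 w 37 z 25 n 117
px [189. 218.] c [472. 249.] body [473. 254.] yaw 79 L 68 w 38 z 24 n 148
px [167. 220.] c [468. 328.] body [467. 335.] yaw 95 L 69 w 38 z 23 n 155
```

View pics/t3.png

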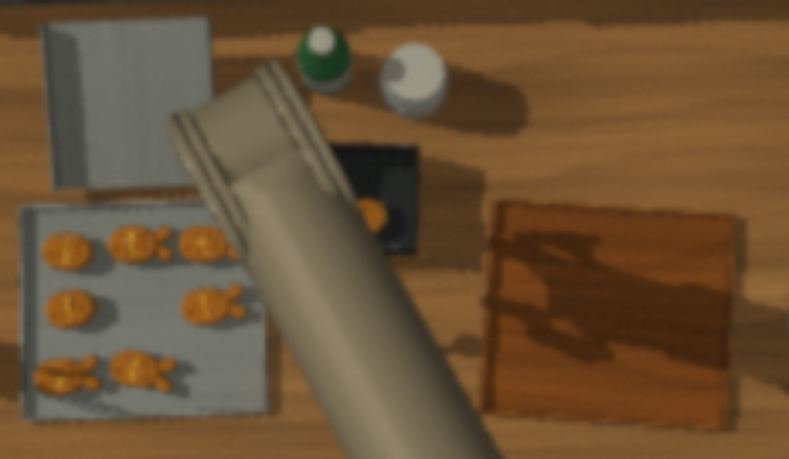

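```bash
sed -i 's/^P,R,o=tool()/snap("top");snap("top")\nP,R,o=tool()/' go.py; python3 go.py 600 324 100 -8
```

```text
off [  62.5    8.1 -230.3] twist 14.7 pos [618.7  94.2 162.2] jaw 6.7 t 8.0 F [-0.2 -0.6 -0.3]
```

Request:
send_rows:
  grip: [98,98,98,98,98]
  offset:
    - [0,2,-40]
    - [0,3,-80]
    - [0,5,-120]
    - [0,6,-160]
    - [10,8,-200]
  twist: [3,7,10,13,14.5]

```text
clock: 8.37
position: [0.6056, 0.2908, 0.1523]
ee_rot: [0.537, 0.461, -0.534, 0.463]
ft_force: [0.6, 0.5, 0.3]
grip_width: 0.619
```

```bash
python3 go.py 600 324 10 -8
```

```text
off [139.4  -4.1 -25.8] twist 0.4 pos [600.8 297.3 149.3] jaw -7.6 t 8.5 F [-0.4 -0.4 -0.6]
```

Request:
send_rows:
  grip: [98,98,98,98,98]
  offset:
    - [35,-3,-15]
    - [70,-4,-25]
    - [105,-4,-26]
    - [130,-4,-26]
    - [139,-4,-26]
  twist: [0,0,0,0,0]

```text
clock: 8.88
position: [0.603, 0.3135, 0.0064]
ee_rot: [-0.533, -0.463, 0.536, -0.463]
ft_force: [0.6, 0.1, 0.1]
grip_width: 0.613
```

Request:
send_rows:
  grip: [98,200,200,200,200]
  offset:
    - [0,0,0]
    - [0,0,0]
    - [0,0,0]
    - [0,0,0]
    - [0,0,0]
  twist: [0,0,0,0,0]

```text
clock: 9.3
position: [0.6053, 0.3157, 0.0122]
ee_rot: [0.535, 0.463, -0.533, 0.464]
ft_force: [-0.3, -0.8, 8.0]
grip_width: 0.432
```

```bash
python3 go.py 662 6 160 0
```

```text
off [-148.   100.5  298.2] twist -8.2 pos [605.3 315.6  12.2] jaw -8.2 t 9.4 F [-0.4 -1.   7.8]
```

```bash
cat > t.py <<'E'
import sys,json
from h import *
a=sys.argv[1:]
P,R,o=tool()
def save(p,r): json.dump([list(p),Rot.from_matrix(r).as_quat().tolist()],open('cmd.json','w'))
while a:
    k=a.pop(0)
    if k=='set': save(P,R)
    p,q=json.load(open('cmd.json')); p=np.array(p); r=Rot.from_quat(q).as_matrix()
    if k=='u':
        v=[float(a.pop(0)) for _ in range(4)]
        p=p+r@(np.array(v[:3])/1e3); r=r@Rot.from_euler('x',v[3],degrees=True).as_matrix(); save(p,r)
    if k=='go':
        x,y,z,j=[float(a.pop(0)) for _ in range(4)]
        off=r.T@(np.array([x,y,z])/1e3-p)*1e3
        cur=np.degrees(np.arctan2(r[1,1],r[0,1]))
        print('off',np.round(off,1),'twist %.1f'%((cur-j+90)%180-90))
cur=np.degrees(np.arctan2(r[1,1],r[0,1]))
print('cmd',np.round(p*1e3,1),'jaw %.1f'%cur,'meas',np.round(P*1e3,1),'%.1f'%np.degrees(np.arctan2(R[1,1],R[0,1])),'t %.1f w %.2f'%(o['clock'],o['grip_width']))
E
python3 t.py set go 662 6 160 0
```

```text
off [-148.   100.5  298.2] twist -8.2
cmd [605.3 315.6  12.2] jaw -8.2 meas [605.3 315.6  12.2] -8.2 t 9.4 w 0.43
```

Request:
send_rows:
  grip: [200,200,200,200,200]
  offset:
    - [-38,0,0]
    - [-76,0,3]
    - [-112,3,18]
    - [-140,12,45]
    - [-148,24,82]
  twist: [0,0,0,0,0]

```text
clock: 9.82
position: [0.6165, 0.2347, 0.1646]
ee_rot: [0.536, 0.464, -0.53, 0.465]
ft_force: [0.6, 0.2, -0.4]
grip_width: 0.438
```

Request:
send_rows:
  grip: [200,200,200,200,200]
  offset:
    - [0,12,38]
    - [0,24,76]
    - [0,36,114]
    - [0,48,152]
    - [0,60,185]
  twist: [-1.5,-3,-5,-6.5,-8]

```text
clock: 10.23
position: [0.6497, 0.0358, 0.159]
ee_rot: [0.501, 0.499, -0.5, 0.5]
ft_force: [1.8, 0.2, -0.6]
grip_width: 0.433
```

```bash
python3 t.py u -148 24 82 0 u 0 60 185 -8 go 662 6 72 0
```

```text
off [88.  11.7 33.3] twist -0.2
cmd [650.1  39.2 160. ] jaw -0.2 meas [649.7  35.8 159. ] -0.1 t 10.2 w 0.43
```

Request:
send_rows:
  grip: [200,200,200,200,95]
  offset:
    - [10,7,20]
    - [40,12,33]
    - [75,12,33]
    - [88,12,33]
    - [88,12,33]
  twist: [0,0,0,0,0]

```text
clock: 10.65
position: [0.6592, 0.0061, 0.0669]
ee_rot: [-0.499, -0.501, 0.502, -0.498]
ft_force: [0.3, 0.4, -0.0]
grip_width: 0.557
```

Request:
send_rows:
  grip: [98,98,98,98,98]
  offset:
    - [0,0,0]
    - [-5,0,0]
    - [-40,0,0]
    - [-75,-5,-15]
    - [-88,-20,-50]
  twist: [0,0,0,0,0]

```text
clock: 11.07
position: [0.6455, 0.0523, 0.1652]
ee_rot: [0.504, 0.495, -0.5, 0.5]
ft_force: [1.9, 0.5, 1.3]
grip_width: 0.614
```

```bash
python3 t.py u 88 12 33 0 u -88 -20 -50 0 go 539 320 100 6
```

```text
off [  60.  -104.1 -263.4] twist -6.2
cmd [642.1  56.3 160. ] jaw -0.2 meas [645.5  52.3 165.2] -0.5 t 11.1 w 0.61
```

Request:
send_rows:
  grip: [98,98,98,98,98]
  offset:
    - [0,-15,-35]
    - [0,-29,-71]
    - [0,-43,-107]
    - [0,-57,-143]
    - [0,-71,-179]
  twist: [0,-2,-4,-6,-6]

```text
clock: 11.48
position: [0.5705, 0.2378, 0.161]
ee_rot: [0.474, 0.525, -0.472, 0.527]
ft_force: [1.0, 0.9, -0.0]
grip_width: 0.611
```

Request:
send_rows:
  grip: [98,98,98,98,98]
  offset:
    - [15,-20,-30]
    - [35,-36,-60]
    - [60,-42,-80]
    - [60,-42,-80]
    - [60,-42,-80]
  twist: [0,0,0,0,0]

```text
clock: 11.9
position: [0.5199, 0.3125, 0.0993]
ee_rot: [0.473, 0.526, -0.472, 0.526]
ft_force: [-0.5, -0.4, 0.3]
grip_width: 0.618
```

```bash
python3 t.py u 0 -71 -179 -6 u 60 -42 -80 0 go 539 320.5 10 6;  python3 -c "
from h import *
p,d=snap('top'); cv2.imwrite('pics/t4.png',cv2.resize(p[110:245,148:380],None,fx=3.4,fy=3.4)); analyse(p,d)"
```

```text
off [90.  17.7 -7.8] twist -0.2
cmd [521.9 310.8  99.9] jaw 5.8 meas [519.9 312.5  99.3] 6.1 t 11.9 w 0.62
px [250. 161.] c [672.  22.] body [672.  21.] yaw 94 L 51 w 28 z 36 n 93
px [254. 174.] c [627.  12.] body [627.  12.] yaw 100 L 55 w 40 z 23 n 128
px [188. 181.] c [605. 248.] body [605. 254.] yaw 90 L 68 w 36 z 24 n 149
px [209. 181.] c [604. 173.] body [604. 179.] yaw 90 L 65 w 36 z 24 n 151
px [210. 199.] c [538. 172.] body [538. 177.] yaw 96 L 67 w 38 z 24 n 147
```

View pics/t4.png

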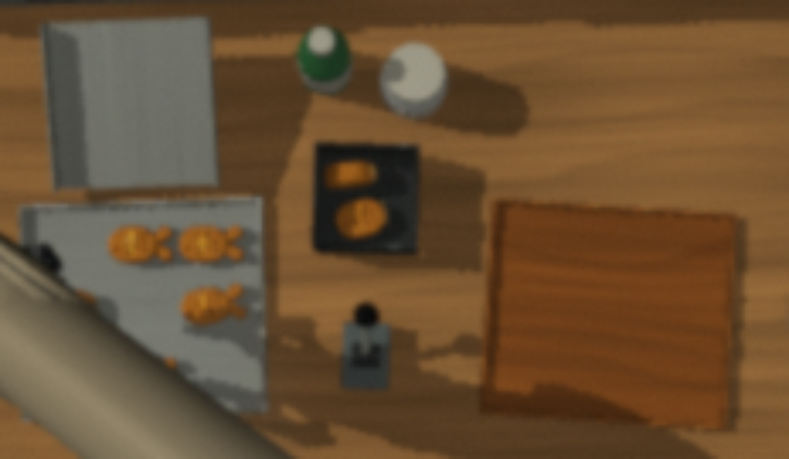

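Request:
send_rows:
  grip: [98,98,98,98,98]
  offset:
    - [5,18,-8]
    - [40,18,-8]
    - [75,18,-8]
    - [90,18,-8]
    - [90,18,-8]
  twist: [0,0,0,0,0]

```text
clock: 12.37
position: [0.5377, 0.3181, 0.0058]
ee_rot: [0.473, 0.525, -0.476, 0.524]
ft_force: [0.8, -0.3, 0.3]
grip_width: 0.621
```

Request:
send_rows:
  grip: [98,200,200,200,200]
  offset:
    - [0,0,0]
    - [0,0,0]
    - [0,0,0]
    - [0,0,0]
    - [0,0,0]
  twist: [0,0,0,0,0]

```text
clock: 12.78
position: [0.5395, 0.321, 0.0108]
ee_rot: [0.475, 0.524, -0.473, 0.525]
ft_force: [-0.2, -0.5, 7.0]
grip_width: 0.45
```

```bash
python3 t.py u 90 18 -8 0 go 645 6 160 0
```

```text
off [-150.1   73.6  323.7] twist 5.8
cmd [539.3 320.7  10. ] jaw 5.8 meas [539.5 321.   10.8] 5.8 t 12.8 w 0.45
```

Request:
send_rows:
  grip: [200,200,200,200,200]
  offset:
    - [-38,0,0]
    - [-76,0,3]
    - [-112,4,18]
    - [-140,12,48]
    - [-150,20,85]
  twist: [0,0,0,0,0]

```text
clock: 13.2
position: [0.5674, 0.2411, 0.1648]
ee_rot: [0.475, 0.525, -0.469, 0.527]
ft_force: [0.9, 0.0, -0.0]
grip_width: 0.445
```

Request:
send_rows:
  grip: [200,200,200,200,200]
  offset:
    - [0,8,38]
    - [0,16,77]
    - [0,25,116]
    - [0,34,155]
    - [0,44,192]
  twist: [1,2,4,5,6]

```text
clock: 13.62
position: [0.6307, 0.0489, 0.1599]
ee_rot: [0.501, 0.498, -0.5, 0.5]
ft_force: [0.3, 0.2, -0.1]
grip_width: 0.448
```

```bash
python3 t.py u -150 20 85 0 u 0 44 192 6 go 645 6 78 0
```

```text
off [81.9 14.2 45.6] twist -0.2
cmd [630.7  51.5 159.9] jaw -0.2 meas [630.7  48.9 159.9] -0.2 t 13.6 w 0.45
```

Request:
send_rows:
  grip: [200,200,200,200,120]
  offset:
    - [0,10,30]
    - [20,14,46]
    - [50,14,46]
    - [80,14,46]
    - [80,14,46]
  twist: [0,0,0,0,0]

```text
clock: 14.03
position: [0.6412, 0.0042, 0.0737]
ee_rot: [-0.499, -0.501, 0.502, -0.498]
ft_force: [-1.2, 0.9, -0.4]
grip_width: 0.533
```

Request:
send_rows:
  grip: [98,98,98,98,98]
  offset:
    - [0,0,0]
    - [0,0,0]
    - [-40,0,0]
    - [-75,-5,-25]
    - [-82,-15,-60]
  twist: [0,0,0,0,0]

```text
clock: 14.45
position: [0.6331, 0.063, 0.1682]
ee_rot: [0.505, 0.495, -0.5, 0.501]
ft_force: [0.4, 1.8, 1.1]
grip_width: 0.615
```

```bash
python3 t.py u 80 14 46 0 u -82 -15 -60 0 go 604 179 100 0
```

```text
off [  62.   -26.2 -113.3] twist -0.2
cmd [629.7  65.5 162. ] jaw -0.2 meas [633.1  63.  168.2] -0.5 t 14.4 w 0.62
```

Request:
send_rows:
  grip: [110,110,110,110,110]
  offset:
    - [0,-8,-38]
    - [10,-18,-76]
    - [35,-26,-113]
    - [62,-26,-113]
    - [62,-26,-113]
  twist: [0,0,0,0,0]

```text
clock: 14.87
position: [0.6007, 0.1817, 0.0962]
ee_rot: [0.498, 0.502, -0.5, 0.5]
ft_force: [-0.5, -1.0, -1.1]
grip_width: 0.567
```

```bash
python3 t.py u 62 -26 -113 0 go 604 179 10 0;  python3 -c "
from h import *
p,d=snap('top'); cv2.imwrite('pics/t5.png',cv2.resize(p[110:245,148:380],None,fx=3.4,fy=3.4)); analyse(p,d)"
```

```text
off [90.  -0.5 -0.2] twist -0.2
cmd [604.2 178.7 100. ] jaw -0.2 meas [600.7 181.7  96.2] 0.2 t 14.9 w 0.57
px [250. 161.] c [672.  23.] body [672.  22.] yaw 95 L 51 w 28 z 36 n 94
px [255. 172.] c [629.   7.] body [627.  11.] yaw 112 L 65 w 48 z 45 n 175
px [189. 219.] c [471. 249.] body [473. 254.] yaw 76 L 66 w 37 z 24 n 149
px [167. 220.] c [468. 328.] body [467. 335.] yaw 94 L 71 w 37 z 24 n 154
```

View pics/t5.png

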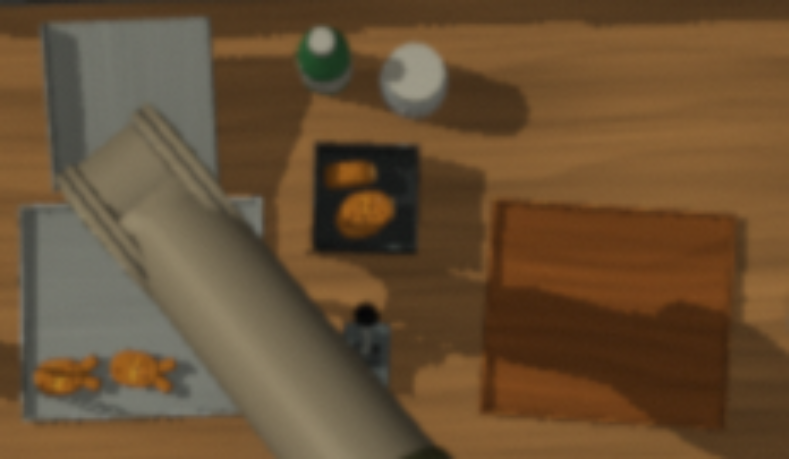

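All three broken cakes are in the bin. Now whole cakes.

Request:
send_rows:
  grip: [110,110,110,110,110]
  offset:
    - [30,0,0]
    - [60,0,0]
    - [80,0,0]
    - [90,0,0]
    - [90,0,0]
  twist: [0,0,0,0,0]

```text
clock: 15.33
position: [0.6039, 0.1771, 0.0082]
ee_rot: [-0.501, -0.499, 0.501, -0.499]
ft_force: [-0.4, -0.4, -0.5]
grip_width: 0.567
```

Request:
send_rows:
  grip: [110,200,200,200,200]
  offset:
    - [0,0,0]
    - [0,0,0]
    - [0,0,0]
    - [0,0,0]
    - [0,0,0]
  twist: [0,0,0,0,0]

```text
clock: 15.75
position: [0.6051, 0.1786, 0.0106]
ee_rot: [0.502, 0.498, -0.5, 0.5]
ft_force: [-1.0, 0.3, 8.2]
grip_width: 0.434
```

```bash
python3 t.py u 90 0 0 0 go 562 -331 160 -5.5
```

```text
off [-150.7  -40.6  509.7] twist 5.3
cmd [604.5 178.8  10. ] jaw -0.2 meas [605.1 178.6  10.6] -0.2 t 15.8 w 0.43
```

Request:
send_rows:
  grip: [200,200,200,200,200]
  offset:
    - [-38,0,0]
    - [-76,0,3]
    - [-114,-2,15]
    - [-145,-4,40]
    - [-152,-6,78]
  twist: [0,0,0,0,0]

```text
clock: 16.17
position: [0.5987, 0.1049, 0.1673]
ee_rot: [0.502, 0.5, -0.496, 0.502]
ft_force: [1.4, -0.1, -0.6]
grip_width: 0.431
```

Request:
send_rows:
  grip: [200,200,200,200,200]
  offset:
    - [0,-3,40]
    - [0,-6,80]
    - [0,-9,120]
    - [0,-12,160]
    - [0,-15,200]
  twist: [1,2,3,4,5.3]

```text
clock: 16.58
position: [0.5815, -0.1016, 0.1615]
ee_rot: [0.524, 0.475, -0.523, 0.476]
ft_force: [0.3, 1.0, -0.9]
grip_width: 0.436
```

```bash
python3 t.py u -152 -6 78 0 u 0 -15 200 5.3 go 562 -331 80 -5.5
```

```text
off [ 81.3   1.6 232.6] twist 0.0
cmd [582.3 -99.4 161.6] jaw -5.5 meas [ 581.5 -101.6  161.5] -5.5 t 16.6 w 0.44
```

Request:
send_rows:
  grip: [200,200,200,200,200]
  offset:
    - [0,0,40]
    - [0,0,80]
    - [0,1,120]
    - [0,1,160]
    - [0,2,200]
  twist: [0,0,0,0,0]

```text
clock: 17.0
position: [0.5644, -0.301, 0.1615]
ee_rot: [0.523, 0.475, -0.523, 0.476]
ft_force: [0.2, 0.1, 0.2]
grip_width: 0.44
```

Request:
send_rows:
  grip: [200,200,200,200,200]
  offset:
    - [15,0,20]
    - [50,0,33]
    - [90,0,33]
    - [120,0,33]
    - [130,0,33]
  twist: [0,0,0,0,0]

```text
clock: 17.42
position: [0.5592, -0.3311, 0.026]
ee_rot: [-0.523, -0.477, 0.524, -0.474]
ft_force: [-0.8, 0.4, -1.6]
grip_width: 0.438
```

Request:
send_rows:
  grip: [200,200,200,110,110]
  offset:
    - [12,0,0]
    - [20,0,0]
    - [20,0,0]
    - [20,0,0]
    - [20,0,0]
  twist: [0,0,0,0,0]

```text
clock: 17.83
position: [0.5626, -0.3321, 0.0116]
ee_rot: [0.523, 0.475, -0.523, 0.477]
ft_force: [0.5, 0.7, 0.4]
grip_width: 0.569
```

```bash
python3 t.py u 0 2 200 0 u 130 0 33 0 u 20 0 0 0 go 605 255 100 0
```

```text
off [ -87.9  -13.2 -587.8] twist -5.5
cmd [ 562.6 -331.3   11.3] jaw -5.5 meas [ 562.6 -332.1   11.6] -5.4 t 17.8 w 0.57
```

Request:
send_rows:
  grip: [110,110,110,110,110]
  offset:
    - [-30,0,0]
    - [-70,0,0]
    - [-110,0,-5]
    - [-140,0,-30]
    - [-145,0,-68]
  twist: [0,0,0,0,0]

```text
clock: 18.25
position: [0.5701, -0.2681, 0.1621]
ee_rot: [0.525, 0.47, -0.524, 0.478]
ft_force: [1.3, -0.1, 0.1]
grip_width: 0.565
```

Request:
send_rows:
  grip: [110,110,110,110,110]
  offset:
    - [0,-1,-40]
    - [0,-2,-80]
    - [0,-3,-120]
    - [0,-4,-160]
    - [0,-5,-200]
  twist: [-1,-2,-3,-4,-5.5]

```text
clock: 18.67
position: [0.5822, -0.0626, 0.1563]
ee_rot: [0.5, 0.5, -0.499, 0.501]
ft_force: [0.8, -0.3, 0.9]
grip_width: 0.569
```

```bash
python3 t.py u -145 0 -68 0 u 0 -5 -200 -5.5 go 605 255 100 0;  python3 -c "
from h import *
p,d=snap('top'); cv2.imwrite('pics/t6.png',cv2.resize(p[110:245,148:380],None,fx=3.4,fy=3.4)); analyse(p,d)"
```

```text
off [  57.1   22.5 -319.1] twist 0.0
cmd [582.6 -64.2 156.7] jaw 0.0 meas [582.2 -62.6 156.3] 0.1 t 18.7 w 0.57
px [250. 161.] c [672.  22.] body [672.  21.] yaw 94 L 51 w 28 z 36 n 94
px [254. 172.] c [628.  10.] body [630.   8.] yaw -60 L 61 w 48 z 44 n 166
px [189. 181.] c [605. 248.] body [605. 255.] yaw 89 L 68 w 36 z 24 n 154
px [351. 188.] c [ 563. -338.] body [ 564. -332.] yaw 85 L 65 w 40 z 23 n 162
px [210. 199.] c [538. 172.] body [538. 177.] yaw 95 L 67 w 37 z 23 n 151
px [189. 218.] c [472. 249.] body [473. 254.] yaw 78 L 68 w 38 z 24 n 150
px [167. 220.] c [467. 328.] body [467. 335.] yaw 93 L 69 w 37 z 24 n 155
```

View pics/t6.png

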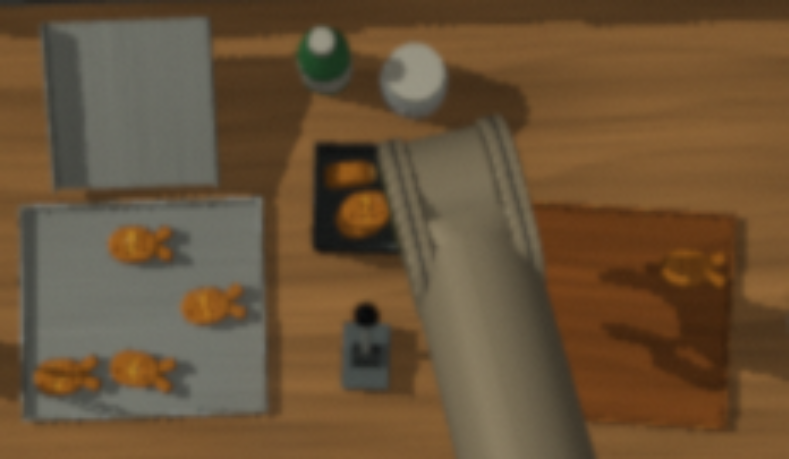

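Request:
send_rows:
  grip: [110,110,110,110,110]
  offset:
    - [0,4,-40]
    - [0,8,-80]
    - [0,12,-120]
    - [0,16,-160]
    - [0,19,-200]
  twist: [0,0,0,0,0]

```text
clock: 19.13
position: [0.6012, 0.1371, 0.1561]
ee_rot: [0.5, 0.5, -0.499, 0.501]
ft_force: [0.2, -0.3, -1.1]
grip_width: 0.571
```

Request:
send_rows:
  grip: [110,110,110,110,110]
  offset:
    - [0,2,-40]
    - [0,3,-80]
    - [20,3.5,-110]
    - [50,3.5,-119]
    - [80,3.5,-119]
  twist: [0,0,0,0,0]

```text
clock: 19.55
position: [0.6037, 0.2596, 0.0759]
ee_rot: [0.5, 0.502, -0.497, 0.502]
ft_force: [-0.3, -0.1, -1.3]
grip_width: 0.57
```

```bash
python3 t.py u 0 19 -200 0 u 80 3.5 -119 0 go 605 255 10 0
```

```text
off [67.1 -0.3 -0. ] twist 0.0
cmd [605.1 254.9  77.1] jaw 0.0 meas [603.7 259.6  75.9] 0.4 t 19.6 w 0.57
```

Request:
send_rows:
  grip: [110,110,110,110,110]
  offset:
    - [10,0,0]
    - [35,0,0]
    - [58,0,0]
    - [67,0,0]
    - [67,0,0]
  twist: [0,0,0,0,0]

```text
clock: 19.97
position: [0.6036, 0.2531, 0.0067]
ee_rot: [-0.499, -0.5, 0.501, -0.5]
ft_force: [-0.7, -0.6, 0.0]
grip_width: 0.568
```

Request:
send_rows:
  grip: [110,200,200,200,200]
  offset:
    - [0,0,0]
    - [0,0,0]
    - [0,0,0]
    - [0,0,0]
    - [0,0,0]
  twist: [0,0,0,0,0]

```text
clock: 20.38
position: [0.6053, 0.255, 0.0101]
ee_rot: [0.501, 0.5, -0.499, 0.501]
ft_force: [-0.6, -0.9, 7.9]
grip_width: 0.437
```

```bash
python3 t.py u 67 0 0 0 go 570 -248 160 -5.5
```

```text
off [-150.6  -35.2  502.8] twist 5.5
cmd [605.3 255.   10.1] jaw 0.0 meas [605.3 255.   10.1] 0.1 t 20.4 w 0.44
```

Request:
send_rows:
  grip: [200,200,200,200,200]
  offset:
    - [-38,0,0]
    - [-76,0,3]
    - [-114,-2,15]
    - [-145,-4,40]
    - [-152,-6,78]
  twist: [0,0,0,0,0]

```text
clock: 20.8
position: [0.5991, 0.1812, 0.167]
ee_rot: [0.501, 0.501, -0.495, 0.503]
ft_force: [1.6, 0.2, 0.5]
grip_width: 0.438
```

Request:
send_rows:
  grip: [200,200,200,200,200]
  offset:
    - [0,-3,40]
    - [0,-6,80]
    - [0,-9,120]
    - [0,-12,160]
    - [0,-15,200]
  twist: [1,2,3,4,5.5]

```text
clock: 21.22
position: [0.5831, -0.0254, 0.161]
ee_rot: [0.523, 0.475, -0.523, 0.476]
ft_force: [-0.6, -0.2, -0.7]
grip_width: 0.434
```

```bash
python3 t.py u -152 -6 78 0 u 0 -15 200 5.5 go 570 -248 11 -5.5
```

```text
off [150.4   6.9 225.3] twist 0.0
cmd [584.1 -23.2 161.7] jaw -5.5 meas [583.1 -25.4 161. ] -5.5 t 21.2 w 0.43
```

Request:
send_rows:
  grip: [200,200,200,200,200]
  offset:
    - [0,1,40]
    - [0,3,80]
    - [0,5,120]
    - [0,6,160]
    - [0,7,200]
  twist: [0,0,0,0,0]

```text
clock: 21.63
position: [0.5712, -0.2252, 0.1611]
ee_rot: [0.523, 0.475, -0.523, 0.476]
ft_force: [1.8, 0.6, -0.6]
grip_width: 0.436
```

Request:
send_rows:
  grip: [200,200,200,200,200]
  offset:
    - [15,0,18]
    - [50,0,25]
    - [90,0,25]
    - [120,0,25]
    - [138,0,25]
  twist: [0,0,0,0,0]

```text
clock: 22.05
position: [0.5674, -0.2476, 0.0187]
ee_rot: [-0.523, -0.477, 0.524, -0.475]
ft_force: [0.1, -0.4, -0.7]
grip_width: 0.438
```

Request:
send_rows:
  grip: [200,200,200,110,110]
  offset:
    - [9,0,0]
    - [12.4,0,0]
    - [12.4,0,0]
    - [12.4,0,0]
    - [12.4,0,0]
  twist: [0,0,0,0,0]

```text
clock: 22.47
position: [0.57, -0.2483, 0.0107]
ee_rot: [0.523, 0.475, -0.523, 0.477]
ft_force: [1.0, -0.7, 0.6]
grip_width: 0.573
```

Request:
send_rows:
  grip: [110,110,110,110,110]
  offset:
    - [-30,0,0]
    - [-70,0,0]
    - [-110,0,-5]
    - [-140,0,-30]
    - [-145,0,-68]
  twist: [0,0,0,0,0]

```text
clock: 22.88
position: [0.578, -0.1842, 0.1612]
ee_rot: [0.526, 0.471, -0.523, 0.477]
ft_force: [1.4, 0.1, 0.6]
grip_width: 0.566
```

```bash
python3 t.py u 0 7 200 0 u 138 0 25 0 u 12.4 0 0 0 u -145 0 -68 0 go 538 177 156 6;  python3 -c "
from h import *
p,d=snap('top'); analyse(p,d)"
```

```text
off [   0.4  -71.9 -351.9] twist -11.5
cmd [ 576.1 -180.2  156.1] jaw -5.5 meas [ 578.  -184.2  161.2] -5.8 t 22.9 w 0.57
px [250. 161.] c [672.  22.] body [672.  21.] yaw 94 L 51 w 28 z 36 n 92
px [255. 172.] c [629.   8.] body [630.   4.] yaw -67 L 64 w 48 z 45 n 175
px [356. 189.] c [ 562. -355.] body [ 569. -355.] yaw -176 L 42 w 35 z 22 n 69
px [214. 203.] c [524. 159.] body [522. 165.] yaw 105 L 67 w 40 z 23 n 153
px [189. 219.] c [471. 248.] body [473. 254.] yaw 77 L 69 w 37 z 24 n 150
px [167. 220.] c [468. 329.] body [467. 335.] yaw 95 L 69 w 37 z 24 n 153
```

Request:
send_rows:
  grip: [110,110,110,110,110]
  offset:
    - [0,-9,-38]
    - [0,-18,-76]
    - [0,-28,-115]
    - [0,-38,-154]
    - [0,-48,-192]
  twist: [-4,-8,-12,-16,-20.5]

```text
clock: 23.35
position: [0.5455, 0.0173, 0.155]
ee_rot: [0.429, 0.562, -0.429, 0.563]
ft_force: [0.9, 0.6, 0.3]
grip_width: 0.563
```

```bash
python3 -c "
from h import *
p,d=snap('top'); cv2.imwrite('pics/t7.png',cv2.resize(p[110:245,148:380],None,fx=3.4,fy=3.4));analyse(p,d)"; python3 t.py u 0 -48 -192 -20.5 go 522 165 100 15
```

```text
px [249. 160.] c [675.  28.] body [676.  24.] yaw 107 L 48 w 23 z 38 n 59
px [328. 187.] c [ 570. -254.] body [ 570. -249.] yaw 81 L 66 w 41 z 24 n 165
px [351. 188.] c [ 563. -337.] body [ 563. -332.] yaw 85 L 65 w 40 z 24 n 164
px [214. 203.] c [524. 159.] body [522. 165.] yaw 106 L 67 w 40 z 23 n 151
px [189. 219.] c [471. 248.] body [473. 254.] yaw 77 L 69 w 37 z 24 n 151
px [167. 220.] c [468. 328.] body [467. 335.] yaw 94 L 71 w 37 z 23 n 154
off [  56.3   14.9 -150.7] twist 0.0
cmd [546.6  15.5 156.2] jaw 15.0 meas [543.8  26.8 155.6] 16.2 t 23.4 w 0.57
```

View pics/t7.png

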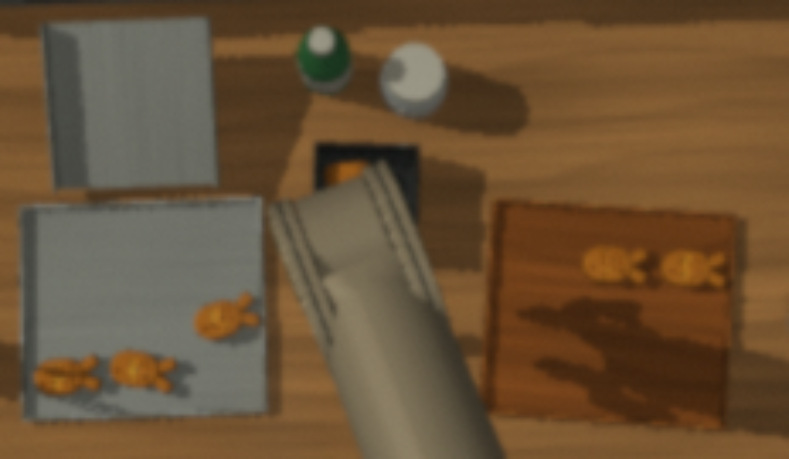

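Request:
send_rows:
  grip: [110,110,110,110,110]
  offset:
    - [0,4,-40]
    - [0,8,-80]
    - [10,12,-120]
    - [35,15,-151]
    - [56,15,-151]
  twist: [0,0,0,0,0]

```text
clock: 23.82
position: [0.5193, 0.1729, 0.0991]
ee_rot: [0.429, 0.563, -0.426, 0.563]
ft_force: [-0.1, 0.0, -0.7]
grip_width: 0.57
```

Request:
send_rows:
  grip: [110,110,110,110,110]
  offset:
    - [10,0,0]
    - [40,0,0]
    - [75,0,0]
    - [90,0,0]
    - [90,0,0]
  twist: [-0.5,-0.5,-0.5,-0.5,-0.5]

```text
clock: 24.23
position: [0.5195, 0.1629, 0.0057]
ee_rot: [0.426, 0.564, -0.43, 0.562]
ft_force: [-0.6, -1.2, 0.7]
grip_width: 0.571
```

Request:
send_rows:
  grip: [110,200,200,200,200]
  offset:
    - [0,0,0]
    - [0,0,0]
    - [0,0,0]
    - [0,0,0]
    - [0,0,0]
  twist: [0,0,0,0,0]

```text
clock: 24.65
position: [0.5226, 0.1652, 0.0105]
ee_rot: [0.429, 0.562, -0.427, 0.564]
ft_force: [0.5, -0.6, 8.3]
grip_width: 0.438
```

```bash
python3 t.py u 56 15 -151 0 u 90 0 0 -0.5 go 578 -166 160 -5.5
```

```text
off [-149.9  -34.7  334.2] twist 21.0
cmd [522.3 165.4  10.3] jaw 15.5 meas [522.6 165.2  10.5] 15.6 t 24.6 w 0.44
```

Request:
send_rows:
  grip: [200,200,200,200,200]
  offset:
    - [-38,0,0]
    - [-76,0,3]
    - [-114,-2,15]
    - [-145,-4,40]
    - [-152,-8,78]
  twist: [0,0,0,0,0]

```text
clock: 25.07
position: [0.5361, 0.0915, 0.1671]
ee_rot: [0.428, 0.562, -0.423, 0.567]
ft_force: [0.6, 0.7, -0.8]
grip_width: 0.437
```

Request:
send_rows:
  grip: [200,200,200,200,200]
  offset:
    - [0,-4,39]
    - [0,-8,78]
    - [0,-12,118]
    - [0,-16,158]
    - [0,-20,198]
  twist: [4,8,12,16,21]

```text
clock: 25.48
position: [0.5684, -0.1107, 0.1618]
ee_rot: [0.524, 0.474, -0.524, 0.476]
ft_force: [2.1, 1.5, -0.8]
grip_width: 0.436
```

```bash
python3 t.py u -152 -8 78 0 u 0 -20 198 21 go 578 -166 11 -5.5
```

```text
off [151.1  14.2  56.9] twist 0.0
cmd [ 568.9 -108.2  162.2] jaw -5.5 meas [ 568.4 -110.7  161.8] -5.6 t 25.5 w 0.44
```

Request:
send_rows:
  grip: [200,200,200,200,200]
  offset:
    - [0,8,35]
    - [20,14,57]
    - [60,14,57]
    - [100,14,57]
    - [130,14,57]
  twist: [0,0,0,0,0]

```text
clock: 25.9
position: [0.576, -0.1672, 0.0287]
ee_rot: [-0.523, -0.476, 0.523, -0.475]
ft_force: [0.8, -0.6, -0.4]
grip_width: 0.435
```

Request:
send_rows:
  grip: [200,200,200,110,110]
  offset:
    - [12,0,0]
    - [21,0,0]
    - [21,0,0]
    - [21,0,0]
    - [21,0,0]
  twist: [0,0,0,0,0]

```text
clock: 26.32
position: [0.5782, -0.1667, 0.0114]
ee_rot: [0.524, 0.475, -0.523, 0.477]
ft_force: [-0.1, -0.4, 0.1]
grip_width: 0.569
```

Request:
send_rows:
  grip: [110,110,110,110,110]
  offset:
    - [-30,0,0]
    - [-70,0,0]
    - [-110,0,-5]
    - [-140,-5,-30]
    - [-145,-15,-68]
  twist: [0,0,0,0,0]

```text
clock: 26.73
position: [0.5718, -0.1005, 0.1615]
ee_rot: [0.526, 0.471, -0.523, 0.477]
ft_force: [1.8, 0.1, 1.6]
grip_width: 0.57
```

```bash
python3 t.py u 130 14 57 0 u 21 0 0 0 u -145 -15 -68 0 go 473 254 156 -12
```

```text
off [ 3.000e-01 -1.289e+02 -3.404e+02] twist 6.5
cmd [568.9 -97.1 156.2] jaw -5.5 meas [ 571.8 -100.5  161.5] -5.8 t 26.7 w 0.57
```

Request:
send_rows:
  grip: [110,110,110,110,110]
  offset:
    - [0,-14,-37]
    - [0,-28,-74]
    - [0,-43,-112]
    - [0,-58,-150]
    - [0,-72,-188]
  twist: [1,2,4,5.5,7]

```text
clock: 27.15
position: [0.514, 0.0984, 0.156]
ee_rot: [0.552, 0.442, -0.551, 0.443]
ft_force: [0.9, 0.5, -0.4]
grip_width: 0.571
```

Request:
send_rows:
  grip: [110,110,110,110,110]
  offset:
    - [0,-8,-38]
    - [0,-16,-76]
    - [0,-24,-114]
    - [20,-34,-145]
    - [50,-36,-158]
  twist: [0,0,0,0,0]

```text
clock: 27.57
position: [0.5135, 0.2657, 0.1082]
ee_rot: [0.553, 0.444, -0.547, 0.444]
ft_force: [-0.3, 0.5, 0.5]
grip_width: 0.568
```

```bash
python3 t.py u 0 -72 -188 7 u 50 -36 -158 0 go 473 254 10 -12.5; python3 -c "
from h import *
p,d=snap('top'); cv2.imwrite('pics/t8.png',cv2.resize(p[110:245,148:380],None,fx=3.4,fy=3.4));analyse(p,d)"
```

```text
off [ 96.3 -39.4  13.9] twist 0.0
cmd [514.2 259.  106.4] jaw -12.5 meas [513.5 265.7 108.2] -12.1 t 27.6 w 0.57
px [250. 161.] c [672.  22.] body [672.  21.] yaw 94 L 51 w 28 z 36 n 93
px [255. 172.] c [629.   8.] body [627.  12.] yaw 113 L 65 w 48 z 45 n 177
px [305. 186.] c [ 578. -173.] body [ 578. -167.] yaw 86 L 68 w 39 z 24 n 164
px [328. 187.] c [ 569. -254.] body [ 570. -246.] yaw 81 L 70 w 45 z 23 n 172
px [351. 188.] c [ 563. -337.] body [ 563. -332.] yaw 85 L 65 w 40 z 24 n 162
```

View pics/t8.png

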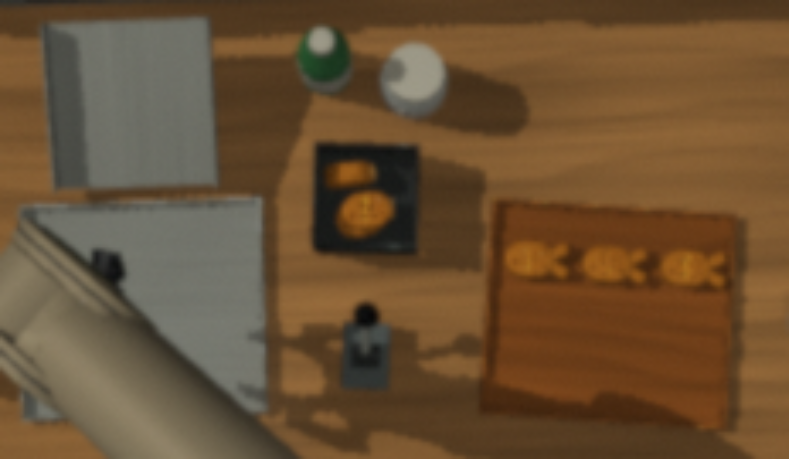

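Request:
send_rows:
  grip: [110,110,110,110,110]
  offset:
    - [0,-32,12]
    - [20,-39.5,14]
    - [55,-39.5,14]
    - [85,-39.5,14]
    - [96,-39.5,14]
  twist: [0,0,0,0,0]

```text
clock: 28.03
position: [0.4706, 0.2522, 0.0061]
ee_rot: [-0.55, -0.443, 0.552, -0.443]
ft_force: [-0.1, -1.1, -0.3]
grip_width: 0.568
```

Request:
send_rows:
  grip: [110,110,200,200,200]
  offset:
    - [0,0,0]
    - [0,0,0]
    - [0,0,0]
    - [0,0,0]
    - [0,0,0]
  twist: [0,0,0,0,0]

```text
clock: 28.45
position: [0.473, 0.2543, 0.0106]
ee_rot: [0.552, 0.443, -0.55, 0.443]
ft_force: [-1.2, -0.2, 8.6]
grip_width: 0.437
```

```bash
python3 t.py u 96 -39.5 14 0 go 469 -155 160 -5.5
```

```text
off [-150.2   84.8  399.9] twist -7.0
cmd [472.9 253.9  10.3] jaw -12.5 meas [473.  254.3  10.6] -12.4 t 28.4 w 0.44
```

Request:
send_rows:
  grip: [200,200,200,200,200]
  offset:
    - [-38,0,0]
    - [-76,1,3]
    - [-114,4,15]
    - [-145,10,40]
    - [-152,17,78]
  twist: [0,0,0,0,0]

```text
clock: 28.87
position: [0.4733, 0.1775, 0.1667]
ee_rot: [0.553, 0.444, -0.547, 0.445]
ft_force: [1.6, -0.3, 0.2]
grip_width: 0.438
```

Request:
send_rows:
  grip: [200,200,200,200,200]
  offset:
    - [0,8,38]
    - [0,16,76]
    - [0,24,115]
    - [0,33,154]
    - [0,42,193]
  twist: [-1,-2,-4,-5.5,-7]

```text
clock: 29.28
position: [0.4709, -0.0258, 0.1619]
ee_rot: [0.523, 0.475, -0.522, 0.477]
ft_force: [1.8, -0.7, -0.0]
grip_width: 0.436
```

```bash
python3 t.py u -152 17 78 0 u 0 42 193 -7 go 469 -155 11 -5.5
```

```text
off [150.8   9.5 131.3] twist 0.0
cmd [471.6 -23.6 162. ] jaw -5.5 meas [470.9 -25.8 161.9] -5.3 t 29.3 w 0.44
```

Request:
send_rows:
  grip: [200,200,200,200,200]
  offset:
    - [0,3,40]
    - [0,6,80]
    - [5,8,115]
    - [30,9.5,131]
    - [65,9.5,131]
  twist: [0,0,0,0,0]

```text
clock: 29.7
position: [0.4697, -0.161, 0.0979]
ee_rot: [0.525, 0.471, -0.524, 0.477]
ft_force: [0.3, -0.8, -1.3]
grip_width: 0.436
```

Request:
send_rows:
  grip: [200,200,200,200,200]
  offset:
    - [30,0,0]
    - [60,0,0]
    - [78,0,0]
    - [86,0,0]
    - [86,0,0]
  twist: [0,0,0,0,0]

```text
clock: 30.12
position: [0.4678, -0.1551, 0.0095]
ee_rot: [-0.523, -0.476, 0.523, -0.476]
ft_force: [0.2, 0.7, 0.0]
grip_width: 0.435
```

Request:
send_rows:
  grip: [110,110,110,110,110]
  offset:
    - [0,0,0]
    - [0,0,0]
    - [-30,0,0]
    - [-70,0,0]
    - [-110,0,-20]
  twist: [0,0,0,0,0]

```text
clock: 30.53
position: [0.4693, -0.1392, 0.1188]
ee_rot: [-0.524, -0.475, 0.524, -0.475]
ft_force: [2.0, -1.0, 0.7]
grip_width: 0.563
```

```bash
python3 t.py u 65 9.5 131 0 u 86 0 0 0 u -110 0 -20 0 go 467 335 150 5;  python3 -c "
from h import *
p,d=snap('top'); analyse(p,d)"
```

```text
off [ -28.6  -48.2 -467.5] twist -10.5
cmd [ 470.6 -134.9  120.8] jaw -5.5 meas [ 469.3 -139.2  118.8] -5.6 t 30.5 w 0.56
px [250. 161.] c [672.  22.] body [672.  21.] yaw 94 L 51 w 28 z 36 n 93
px [255. 172.] c [629.   8.] body [627.  12.] yaw 114 L 64 w 48 z 45 n 176
px [305. 186.] c [ 577. -172.] body [ 577. -167.] yaw 90 L 65 w 40 z 23 n 164
px [328. 187.] c [ 570. -254.] body [ 571. -246.] yaw 83 L 69 w 42 z 23 n 165
px [351. 188.] c [ 563. -337.] body [ 563. -332.] yaw 87 L 68 w 40 z 24 n 165
px [167. 220.] c [467. 328.] body [467. 335.] yaw 93 L 71 w 37 z 24 n 158
```

Request:
send_rows:
  grip: [110,110,110,110,110]
  offset:
    - [-15,-4,-36]
    - [-28,-8,-74]
    - [-32,-12,-114]
    - [-32,-16,-154]
    - [-32,-20,-194]
  twist: [-2,-4,-6,-8,-10]

```text
clock: 31.0
position: [0.4685, 0.0602, 0.1503]
ee_rot: [0.48, 0.519, -0.479, 0.521]
ft_force: [1.3, 0.4, 0.2]
grip_width: 0.57
```

Request:
send_rows:
  grip: [110,110,110,110,110]
  offset:
    - [0,3,-40]
    - [0,6,-80]
    - [0,9,-120]
    - [0,12,-160]
    - [0,14,-200]
  twist: [0,0,0,0,0]

```text
clock: 31.42
position: [0.4664, 0.2607, 0.1497]
ee_rot: [0.48, 0.519, -0.479, 0.52]
ft_force: [1.3, 0.1, 0.0]
grip_width: 0.571
```

```bash
python3 t.py u -32 -20 -194 -10 u 0 14 -200 0 go 467 335 10 4.5
```

```text
off [143.4   5.3 -74.1] twist 0.0
cmd [467.2 260.5 153.3] jaw 4.5 meas [466.4 260.7 149.7] 4.5 t 31.4 w 0.57
```

Request:
send_rows:
  grip: [110,110,110,110,110]
  offset:
    - [0,3,-35]
    - [15,5,-65]
    - [40,5.5,-74]
    - [60,5.5,-74]
    - [60,5.5,-74]
  twist: [0,0,0,0,0]

```text
clock: 31.83
position: [0.464, 0.3328, 0.0859]
ee_rot: [0.478, 0.52, -0.481, 0.52]
ft_force: [-0.6, -1.6, 0.0]
grip_width: 0.572
```

```bash
python3 -c "
from h import *
snap('top');snap('top');q,e=snap('side'); cv2.imwrite('pics/s9.png',cv2.resize(q[180:350,190:330],None,fx=4,fy=3.5))"
python3 t.py u 60 5.5 -74 0 go 467 335 10 4.5
```

```text
off [83.4 -0.2 -0.1] twist 0.0
cmd [467.  334.8  93.4] jaw 4.5 meas [466.5 333.   90.3] 4.5 t 32.0 w 0.57
```

View pics/s9.png

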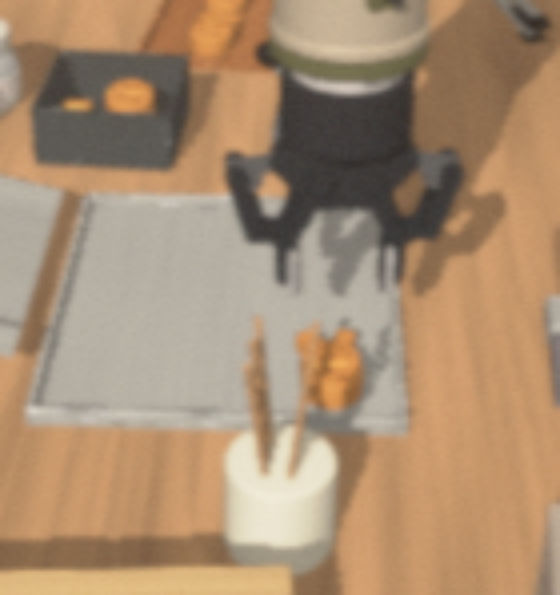

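Request:
send_rows:
  grip: [110,110,110,110,110]
  offset:
    - [30,0,-1]
    - [55,0,-1]
    - [72,0,-1]
    - [80,0,-1]
    - [80,0,-1]
  twist: [0,0,0,0,0]

```text
clock: 32.4
position: [0.4661, 0.3333, 0.0087]
ee_rot: [0.48, 0.519, -0.48, 0.519]
ft_force: [-0.1, 0.2, -0.6]
grip_width: 0.566
```

Request:
send_rows:
  grip: [110,200,200,200,200]
  offset:
    - [0,0,0]
    - [0,0,0]
    - [0,0,0]
    - [0,0,0]
    - [0,0,0]
  twist: [0,0,0,0,0]

```text
clock: 32.82
position: [0.4669, 0.3347, 0.0108]
ee_rot: [0.481, 0.519, -0.479, 0.52]
ft_force: [-1.1, -1.6, 8.1]
grip_width: 0.438
```

```bash
python3 t.py set go 453 -320 160 -5.5
```

```text
off [-150.   -65.4  651.4] twist 10.1
cmd [466.9 334.7  10.8] jaw 4.6 meas [466.9 334.7  10.8] 4.6 t 32.8 w 0.44
```

Request:
send_rows:
  grip: [200,200,200,200,200]
  offset:
    - [-38,0,0]
    - [-76,0,3]
    - [-114,-2,15]
    - [-145,-4,40]
    - [-152,-6,78]
  twist: [0,0,0,0,0]

```text
clock: 33.23
position: [0.4665, 0.2601, 0.1669]
ee_rot: [0.481, 0.52, -0.475, 0.522]
ft_force: [1.3, -0.2, 1.2]
grip_width: 0.433
```

Request:
send_rows:
  grip: [200,200,200,200,200]
  offset:
    - [0,-4,40]
    - [0,-8,80]
    - [0,-12,120]
    - [0,-16,160]
    - [0,-20,200]
  twist: [2,4,6,8,10]

```text
clock: 33.65
position: [0.4618, 0.0531, 0.1618]
ee_rot: [0.524, 0.475, -0.523, 0.476]
ft_force: [0.5, -0.8, -0.2]
grip_width: 0.432
```

```bash
python3 t.py u -152 -6 78 0 u 0 -20 200 10 go 453 -320 11 -5.5
```

```text
off [151.   25.6 374.7] twist 0.1
cmd [462.6  55.3 162.5] jaw -5.4 meas [461.8  53.1 161.8] -5.5 t 33.6 w 0.43
```

Request:
send_rows:
  grip: [200,200,200,200,200]
  offset:
    - [0,3,40]
    - [0,6,80]
    - [0,9,120]
    - [0,12,160]
    - [0,15,200]
  twist: [0,0,0,0,0]

```text
clock: 34.07
position: [0.4579, -0.1476, 0.162]
ee_rot: [-0.523, -0.475, 0.523, -0.477]
ft_force: [1.7, 1.1, -0.4]
grip_width: 0.436
```

Request:
send_rows:
  grip: [200,200,200,200,200]
  offset:
    - [0,3,40]
    - [0,6,80]
    - [0,8,120]
    - [10,10,155]
    - [30,10.5,175]
  twist: [0,0,0,0,0]

```text
clock: 34.48
position: [0.4522, -0.3264, 0.1333]
ee_rot: [-0.524, -0.472, 0.524, -0.477]
ft_force: [0.4, -0.1, -0.0]
grip_width: 0.439
```

Request:
send_rows:
  grip: [200,200,200,200,200]
  offset:
    - [38,0,0]
    - [75,0,0]
    - [102,0,0]
    - [116,0,0]
    - [120,0,0]
  twist: [0,0,0,0,0]

```text
clock: 34.9
position: [0.4508, -0.32, 0.0101]
ee_rot: [-0.523, -0.477, 0.523, -0.475]
ft_force: [-17.0, 8.6, 32.8]
grip_width: 0.437
```

```bash
python3 t.py u 0 15 200 0 u 30 10.5 175 0 u 120 0 0 0 go 453 -320 11 -5.5
```

```text
off [ 1.   0.1 -0.3] twist 0.1
cmd [ 452.8 -320.2   12. ] jaw -5.4 meas [ 450.8 -320.    10.1] -5.4 t 34.9 w 0.44
```

Request:
send_rows:
  grip: [200,110,110,110,110]
  offset:
    - [0,0,0]
    - [0,0,0]
    - [0,0,0]
    - [-20,0,0]
    - [-50,0,0]
  twist: [0,0,0,0,0]

```text
clock: 35.32
position: [0.4508, -0.3201, 0.06]
ee_rot: [-0.523, -0.477, 0.523, -0.475]
ft_force: [1.0, -0.4, -0.5]
grip_width: 0.57
```

Request:
send_rows:
  grip: [110,180,255,255,255]
  offset:
    - [-40,0,0]
    - [-80,0,0]
    - [-105,0,-30]
    - [-105,0,-70]
    - [-105,0,-110]
  twist: [0,0,0,0,0]

```text
clock: 35.73
position: [0.4635, -0.2111, 0.1686]
ee_rot: [0.524, 0.473, -0.523, 0.477]
ft_force: [0.7, 0.3, -0.7]
grip_width: 0.01
```

```bash
python3 t.py u -50 0 0 0 u -105 0 -110 0 go 575 4 170 0;  python3 -c "
from h import *
p,d=snap('top'); cv2.imwrite('pics/t9.png',cv2.resize(p[110:245,148:380],None,fx=3.4,fy=3.4)); analyse(p,d)
q,e=snap('side'); cv2.imwrite('pics/s10.png',cv2.resize(q[140:250,190:330],None,fx=5,fy=5))"
```

```text
off [  -2.3   91.3 -224.6] twist -5.4
cmd [ 462.8 -210.9  167.2] jaw -5.4 meas [ 463.5 -211.1  168.6] -5.5 t 35.7 w 0.01
px [251. 161.] c [672.  22.] body [672.  21.] yaw 95 L 51 w 28 z 35 n 94
px [255. 172.] c [629.   8.] body [631.   3.] yaw -68 L 65 w 48 z 44 n 177
px [305. 186.] c [ 578. -172.] body [ 578. -167.] yaw 87 L 65 w 37 z 24 n 159
px [328. 186.] c [ 573. -252.] body [ 573. -247.] yaw 92 L 70 w 43 z 24 n 132
px [352. 189.] c [ 562. -338.] body [ 563. -331.] yaw 81 L 79 w 42 z 24 n 174
px [303. 216.] c [ 468. -161.] body [ 469. -156.] yaw 85 L 68 w 40 z 23 n 167
```

View pics/t9.png

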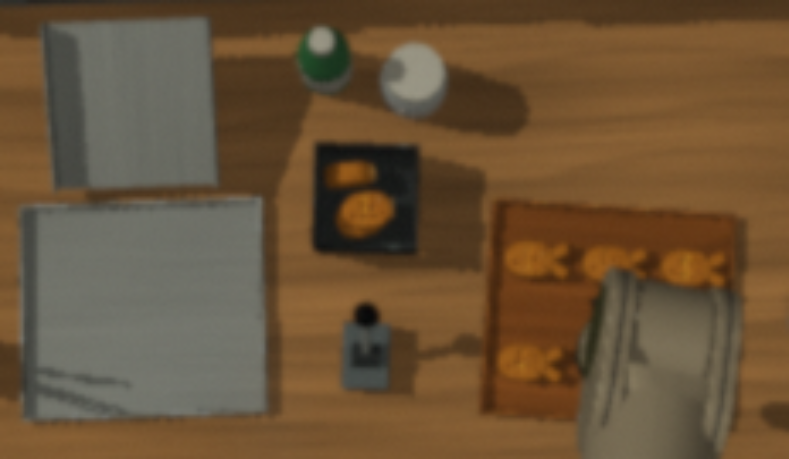

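View pics/s10.png

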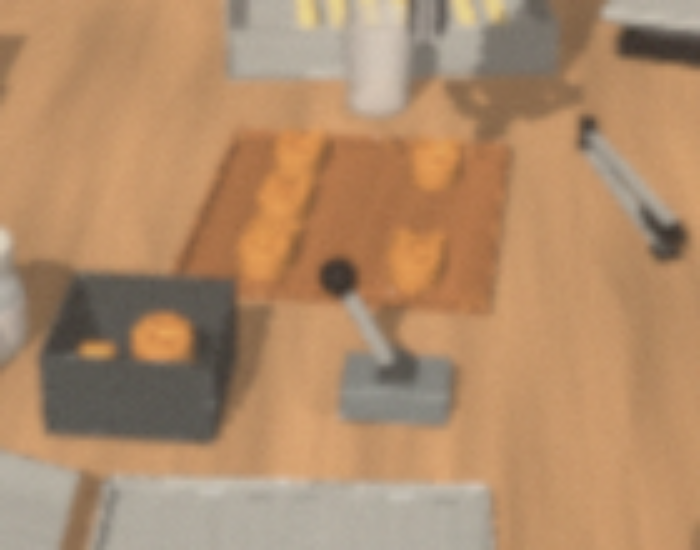

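Request:
send_rows:
  grip: [255,255,255,255,255]
  offset:
    - [0,15,-37]
    - [0,30,-74]
    - [0,45,-112]
    - [0,61,-150]
    - [0,77,-188]
  twist: [-1,-2,-3,-4.5,-5.4]

```text
clock: 36.25
position: [0.5577, -0.0301, 0.1669]
ee_rot: [0.5, 0.499, -0.5, 0.501]
ft_force: [0.2, -1.2, 0.2]
grip_width: 0.002
```

Request:
send_rows:
  grip: [255,255,255,255,255]
  offset:
    - [0,10,-25]
    - [0,18,-35]
    - [0,18,-35]
    - [0,18,-35]
    - [0,18,-35]
  twist: [0,0,0,0,0]

```text
clock: 36.67
position: [0.5746, 0.0021, 0.166]
ee_rot: [-0.5, -0.499, 0.501, -0.5]
ft_force: [0.4, 0.1, -0.0]
grip_width: 0.0
```

```bash
python3 t.py u 0 77 -188 -5.4 u 0 18 -35 0 go 575 5 82 0;  python3 -c "
from h import *
p,d=snap('top'); cv2.imwrite('pics/t10.png',cv2.resize(p[110:245,148:380],None,fx=3.4,fy=3.4)); analyse(p,d)"
```

```text
off [85.7 -0.6 -1. ] twist -0.0
cmd [575.4   3.9 167.7] jaw -0.0 meas [574.6   2.1 166. ] -0.1 t 36.7 w 0.00
px [305. 186.] c [ 578. -172.] body [ 578. -167.] yaw 87 L 64 w 36 z 23 n 159
px [328. 187.] c [ 569. -253.] body [ 570. -246.] yaw 85 L 69 w 41 z 23 n 172
px [351. 188.] c [ 563. -337.] body [ 563. -332.] yaw 84 L 66 w 41 z 23 n 162
px [303. 216.] c [ 468. -160.] body [ 469. -152.] yaw 85 L 71 w 40 z 24 n 171
px [350. 219.] c [ 453. -327.] body [ 453. -320.] yaw 85 L 68 w 40 z 24 n 168
```

View pics/t10.png

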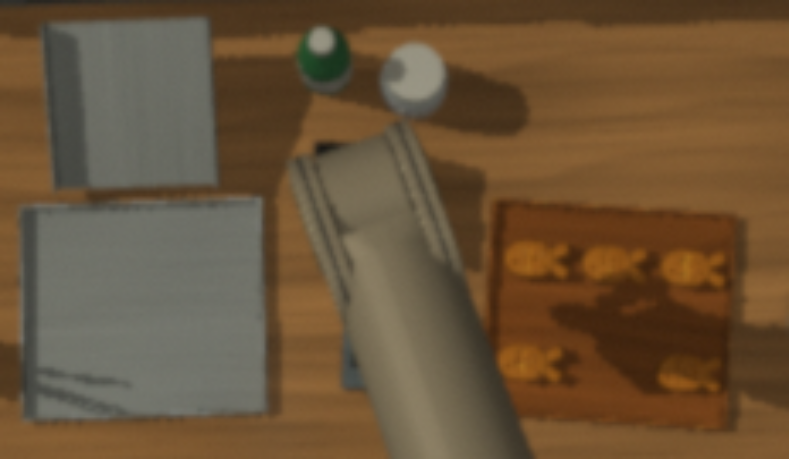

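Request:
send_rows:
  grip: [255,255,255,255,255]
  offset:
    - [30,0,0]
    - [60,0,0]
    - [80,0,0]
    - [86,0,0]
    - [86,0,0]
  twist: [0,0,0,0,0]

```text
clock: 37.13
position: [0.5736, 0.0021, 0.0786]
ee_rot: [-0.5, -0.5, 0.501, -0.499]
ft_force: [0.3, -0.1, -0.1]
grip_width: 0.001
```

Request:
send_rows:
  grip: [255,255,255,255,255]
  offset:
    - [0,-16,0]
    - [0,-32,-2]
    - [0,-48,-4]
    - [0,-64,-5]
    - [0,-80,-6]
  twist: [0,0,0,0,0]

```text
clock: 37.55
position: [0.4956, 0.0092, 0.0818]
ee_rot: [0.501, 0.499, -0.5, 0.501]
ft_force: [0.7, 0.2, 1.1]
grip_width: 0.001
```

Request:
send_rows:
  grip: [255,255,255,255,255]
  offset:
    - [0,-8,-1]
    - [0,-16,-1]
    - [0,-22,-2]
    - [0,-27,-2]
    - [0,-31,-2]
  twist: [0,0,0,0,0]

```text
clock: 37.97
position: [0.4672, 0.0115, 0.081]
ee_rot: [0.503, 0.498, -0.498, 0.502]
ft_force: [28.4, -0.5, -20.9]
grip_width: -0.001
```

```bash
python3 t.py u 86 0 0 0 u 0 -80 -6 0 u 0 -31 -2 0
```

```text
cmd [464.6  12.1  81.4] jaw -0.0 meas [467.2  11.5  81. ] -0.0 t 38.0 w -0.00
```

Request:
send_rows:
  grip: [255,255,255,255,255]
  offset:
    - [0,-3,0]
    - [0,-3,0]
    - [0,20,0]
    - [0,50,0]
    - [-20,60,0]
  twist: [0,0,0,0,0]

```text
clock: 38.38
position: [0.5246, 0.0107, 0.0969]
ee_rot: [-0.5, -0.501, 0.501, -0.498]
ft_force: [-0.5, 0.5, 0.2]
grip_width: -0.002
```

Request:
send_rows:
  grip: [255,255,255,255,255]
  offset:
    - [-35,0,0]
    - [-70,0,0]
    - [-105,0,0]
    - [-120,0,30]
    - [-120,0,65]
  twist: [0,0,0,0,0]

```text
clock: 38.8
position: [0.5258, -0.0512, 0.2244]
ee_rot: [0.5, 0.5, -0.497, 0.503]
ft_force: [1.6, 0.2, -1.1]
grip_width: 0.001
```

Request:
send_rows:
  grip: [255,255,255,255,255]
  offset:
    - [0,10,-20]
    - [0,20,-40]
    - [0,30,-70]
    - [0,40,-100]
    - [0,50,-130]
  twist: [0,0,0,0,0]

```text
clock: 39.22
position: [0.5742, 0.0774, 0.2198]
ee_rot: [-0.5, -0.5, 0.5, -0.499]
ft_force: [1.9, -0.0, 1.1]
grip_width: -0.002
```

```bash
python3 t.py set; python3 -c "
from h import *
p,d=snap('top'); cv2.imwrite('pics/t11.png',cv2.resize(p[110:245,148:380],None,fx=3.4,fy=3.4)); analyse(p,d)
q,e=snap('side'); cv2.imwrite('pics/s11.png',cv2.resize(q[140:250,190:330],None,fx=5,fy=5))
for c in('top','side'):
  for a in viewer.spot_point('lever_tip',c): print(c,a['score'],onz(c,[a['position']],.092))
X=dep('top',np.mgrid[195:240,230:285][::-1].reshape(2,-1).T.astype(float),d[195:240,230:285].ravel())
m=(X[:,2]>.085)&(X[:,2]<.12);print(m.sum(),X[m].mean(0) if m.any() else 0)"
```

```text
cmd [574.2  77.4 219.8] jaw -0.1 meas [574.2  77.4 219.8] -0.1 t 39.2 w -0.00
px [251. 161.] c [672.  20.] body [672.  23.] yaw -90 L 46 w 32 z 37 n 85
px [256. 172.] c [631.   3.] body [631.   2.] yaw 95 L 53 w 49 z 45 n 143
px [305. 186.] c [ 578. -172.] body [ 578. -167.] yaw 87 L 65 w 37 z 24 n 161
px [328. 187.] c [ 570. -254.] body [ 570. -249.] yaw 82 L 67 w 41 z 24 n 163
px [351. 188.] c [ 563. -337.] body [ 563. -332.] yaw 85 L 65 w 40 z 24 n 165
px [303. 216.] c [ 468. -161.] body [ 469. -156.] yaw 86 L 67 w 40 z 23 n 164
px [350. 219.] c [ 453. -327.] body [ 453. -320.] yaw 86 L 71 w 39 z 24 n 171
top 0.34 [[ 0.57357576 -0.15122478  0.092     ]]
side 0.42 [[0.44709278 0.02210558 0.092     ]]
0 0
```

View pics/t11.png

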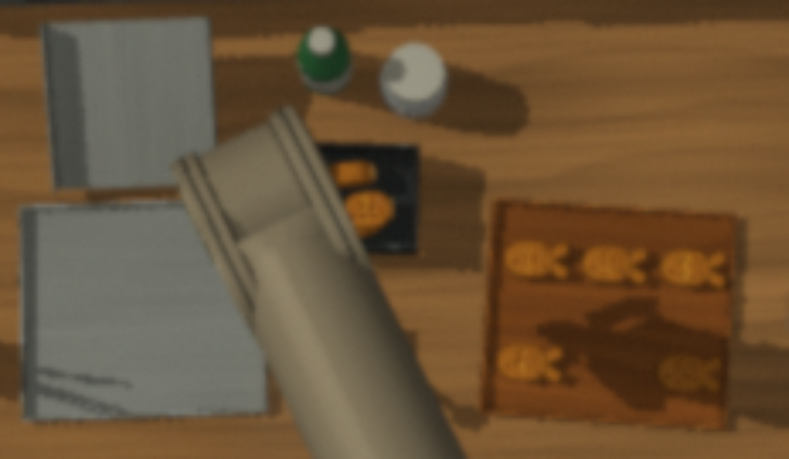

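View pics/s11.png

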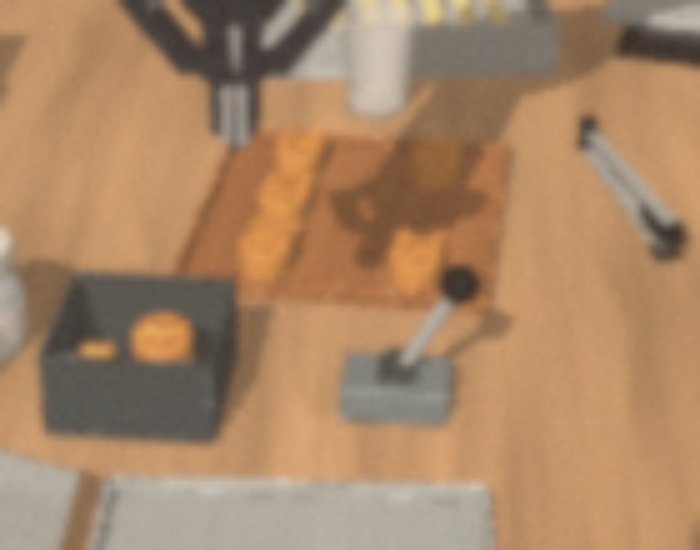

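Request:
send_rows:
  grip: [255,255,255,255,255]
  offset:
    - [0,0,-35]
    - [0,0,-70]
    - [0,0,-105]
    - [0,0,-130]
    - [0,0,-130]
  twist: [0,0,0,0,0]

```text
clock: 39.83
position: [0.5723, 0.2113, 0.2199]
ee_rot: [0.499, 0.502, -0.498, 0.5]
ft_force: [0.4, 0.6, -0.5]
grip_width: 0.0
```

```bash
python3 -c "
from h import *
p,d=snap('top'); q,e=snap('side')
X=dep('top',np.mgrid[195:240,230:285][::-1].reshape(2,-1).T.astype(float),d[195:240,230:285].ravel())
m=(X[:,2]>.085)&(X[:,2]<.12);print(m.sum(),X[m].mean(0) if m.any() else 0)
a=cv2.imread('pics/side0.png')[185:210,265:295].min(2)<45; b=q[185:210,265:295].min(2)<45
for k in (a,b): print(k.sum(),np.argwhere(k).mean(0)+[185,265])
cv2.imwrite('pics/t12.png',cv2.resize(p[110:245,148:380],None,fx=3.4,fy=3.4))
print(monitor.get_obs()['joint_velocities'].round(3))"
```

```text
47 [0.44255472 0.01283338 0.09947746]
2 [197.  282.5]
11 [196.45454545 282.54545455]
[ 0.035 -0.007  0.024  0.004  0.003 -0.     0.005]
```

View pics/t12.png

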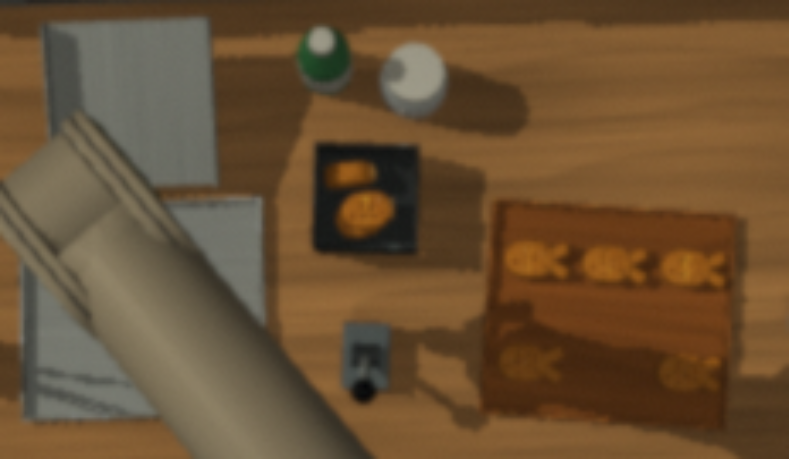

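```bash
python3 -c "
from h import *
print(manip.hand_in())"
```

```text
the job is handed in; nothing more can be done
None
```

The job is handed in at about 40 s on the robot's clock, well inside the 210 s limit.

- **Lever:** I pushed it over until it hit its stop before touching any cake. After the last cake was placed I pulled it back until it hit its other stop. The last pictures show the ball at x ≈ 0.443 m, against about 0.446 m at the start, at the same side-view pixel within 1 px. The line should be running again.
- **Broken cakes:** all three are in the reject bin. One lies on its side, and one lies on top of another with its top at about 45 mm, below the 60 mm rim.
- **Whole cakes:** five were present. All five lie flat on the serving tray, top height 23–24 mm, with gaps of about 12–17 mm or more between neighbours and clear of the walls. The catch tray was empty in the last clear pictures of it.
- **Knocked cake:** one whole cake was shifted about 2 cm during the run. I measured it again before picking it up.
- **Checks that stood out:**
  - Setting down the last cake gave a brief reading of about 38 N at the wrist. It was gone once I released the cake, which then lay flat at its spot.
  - The final top-view detection of the lever ball was wrong because the arm hid it. I confirmed the lever from the side view and, after moving the arm aside, from depth.

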